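# Scan the toy-pattern blocks and line them up

## Robot

A 6-joint arm with a two-finger parallel gripper is mounted at the origin on the work surface. World frame = base frame: x ahead of the robot, y to its left, z up, the work surface at z = 0. Lengths are in m, angles in rad, forces in N, time in s.
With the tool pointing down it reaches from about 0.35 to 0.775 m from the base axis. Payload 5.5 kg.
Tool frame: the origin (TCP) lies between the finger pads, 19 mm behind the fingertips; this is the grasp point; z points along the fingers, y is the direction in which the jaws open and shut (so a half turn about z gives the same grasp; the last joint's range is limited). The gripper opens to 85 mm and grips with 20 to 120 N. Pads are 22 mm wide; open, the fingers measure 114 mm over their backs; the gripper's body (76 mm by 85 mm) begins 54 mm behind the grasp point. The pads swing forward as they close: fully open they stand 13 mm farther back than shut.
Start: joints at [-1.349, 0.313, 0.046, 1.304, 0, 1.431], TCP at [0.204, -0.538, 0.25] pointing down, gripper open.
Joint ranges: [-2.76, 2.76], [-0.86, 1.69], [-1.03, 1.26], [-2.2, 2.34], [-1.47, 1.5], [-3.14, 3.14]. Speed limits (rad/s): [2.57, 2.57, 3.14, 3.14, 3.14, 3.14].

## Interface

Orientations are given as a unit quaternion [w, x, y, z].
In Python, from workcell import env gives the robot as it stands.
- The arm moves only by the tool step_arm, never from a script. Its argument "series" is a list of rows, each a list of 3 entries, a list of its own where there are three numbers: the shift along the world's x, y, z in cm, then the turn about the world's z in rad, then the closure in counts, from 0 (fully open) to 255 (shut). A call has 1 to 5 rows; each row is the pose to reach, as a shift and turn from the pose measured when the call began; what a row does not reach only later rows make up. A row lasts 1/8 s, in which the tool goes at most 62.5 mm and 10.7 degrees, less where a joint would pass 70% of its speed; a pose out of reach is approached as far as the arm can. A call with a gripper value outside its range is refused whole. The fingers move at their own pace and stop on an object; "newtons" is the grip in N (left out, the last holds). Time passes only in rows, so rows that repeat a pose let the fingers close. It gives the time, the measured TCP pose, the force and the opening at its end, in the units of the state.
- env.get_state(): the state, without advancing time (a new reading comes with each control period).
- env.read_camera(name): name is "scene" or "top"; returns a dict with "frame" (420x560x3 uint8, red, green, blue), "vertical_fov" (degrees; the focal length in pixels is half the picture's height over the tangent of half this angle, whatever the lens; pixels are square), "cx", "cy" (the principal point, pixels), "camera_from_world" (4x4, takes a point from world to camera coordinates). Camera axes: x right, y down, z forward; pixel columns grow to the right and rows downward; lengths in m; the calibration is good to about 2 mm. A picture is of the moment at which its call begins. There is no depth.
- env.hand_in(): hands the job in, once; it reports no verdict.
The state is a dict: "clock": time; "joint_pos": joint angles; "qvel": joint speeds; "tau": joint torques, N m; "tcp_pos": TCP position; "orientation": TCP orientation; "wrist_force": force on the tool from outside, world axes, zero at the start; "ft_torque": the same for the moment, N m; "finger_gap": finger opening in m.
Only numpy, scipy, OpenCV 4.12 (cv2) and the standard library are available. Lean on these libraries where they do the work, as an engineer would, in place of code of your own. Each camera call takes 0.05 s, during which the arm holds its last target.

## Task

Digitise the wooden animal pattern blocks from the grey tray: slide the scanner's stage plate out, lay every block flat on it, each in its own bay, pointing in or out and centred on the cross between the stops, then push the plate fully home under the hood with all of them and leave it there for two seconds. Slide it out again, set the blocks down flat on the table between the tin and the thread spool, in a row on the line from one to the other, each lying squarely across that line and centred on it, at least a finger's width (15 mm) from each other and clear of tin and spool; then push the empty plate fully home. Do not shift the tin, the spool or the cardboard ring.

Things in the scene. Friction and masses are not known exactly. Their poses are not given: they have to be found in the camera images.
- bear: Solid brown wooden block, flat bear (straight body, round head with two ears at +x), lying flat: at most 90 long (x) x 42 wide (y), 34 thick (z). Its middle (x from -20 to +12) has parallel sides 36 apart, for gripping. About 90 g. Origin: centre of the outline, on the underside. May be absent (None): 2 or 3 of the 4 blocks are present.
- whale: Solid brown wooden block, flat whale (round nose at +x, two-lobed tail at -x), lying flat: at most 90 long (x) x 42 wide (y), 34 thick (z). Its middle (x from -20 to +12) has parallel sides 36 apart, for gripping. About 90 g. Origin: centre of the outline, on the underside. May be absent (None): 2 or 3 of the 4 blocks are present.
- rabbit: Solid brown wooden block, flat rabbit (two straight ears at +x, stub tail at -x), lying flat: at most 90 long (x) x 42 wide (y), 34 thick (z). Its middle (x from -20 to +12) has parallel sides 36 apart, for gripping. About 90 g. Origin: centre of the outline, on the underside. May be absent (None): 2 or 3 of the 4 blocks are present.
- fish: Solid brown wooden block, flat fish (round nose at +x, square tail fin at -x), lying flat: at most 90 long (x) x 42 wide (y), 34 thick (z). Its middle (x from -20 to +12) has parallel sides 36 apart, for gripping. About 90 g. Origin: centre of the outline, on the underside. May be absent (None): 2 or 3 of the 4 blocks are present.
- bay1 (a point): Centre of the middle bay (thin black cross) on the stage plate's top face, 27 above the table; moves with the plate. x: the way the plate slides in. Any block in any bay, one each, length along x. Stops 8 high round each bay: front and back ones 110 apart inside, side ones about 80 apart; fingertips 10 above the plate clear them.
- bay0 (a point): Centre of the left bay of the stage plate, 90 from the middle bay's along +y; otherwise the same.
- bay2 (a point): Centre of the right bay of the stage plate, 90 from the middle bay's along -y; otherwise the same.
- plate (a joint): Slide of the aluminium stage plate (140 x 270): 0 = fully out towards the robot, 0.17 m = fully home under the white hood, end stops at both. 2.5 N of friction, stays where left; starts partly in. The hood is fixed, 300 wide, 160 deep, opening 100 high, top 120 above the table; its front is 120 ahead (+x) of the bays' centres when the plate is fully out.
- plate_grip (a point): Grip of the stage plate: black upright fin, 14 thick (y), 30 long (x), top 24 above this point, which is its centre (51 above the table) and a good TCP point for pinching across y. It is 105 in front (-x) of the middle bay's centre and moves with it; same axes. With the plate home it stands 55 in front of the hood.
- bin: Grey sorting tray, 270 (x) x 190 (y), 15 high, floor 5 thick, walls 5, divided 2 x 2 into compartments of about 127 x 87; each block starts in its own compartment, length roughly along the tray's x. Origin: centre of the underside. Fixed in place.
- tin: Flat-topped rectangular steel tin, 74 (x) x 94 (y) x 50 high, loose, 0.6 kg. Origin: centre of the underside; its x axis points at the thread spool.
- spool: Standing spool of grey thread with white flanges, diameter 60, 55 high, loose, about 360 from the tin's centre (centre to centre). Origin: centre of the underside.
- tape: Bystander: cardboard ring lying flat between the scanner and the row, diameter 90, 22 high. Origin: centre of the underside.
Mind the look-alikes: they are no part of the job. Leave any green look-alike of the rabbit alone. What is shaped like the whale but red is not meant.

How it is judged:
By the outcome, as a careful person would: the job done as asked, in the order asked, and still so for the second after the job is handed in, with the robot touching nothing.
Of bear, whale, rabbit, fish only 2 to 3 are there at a start; the rules pass over those that are not, and their reading is None.
At some moment in a run one of bear, whale, rabbit, fish may be knocked a few centimetres aside while the robot is not near it.
Once in a run the grip may slacken for a moment while it holds something.
It also fails if it takes over 210 s, if anything falls off the work surface, if the arm or the gripper's body presses on something with over 40 N, if the wrist force passes 120 N, or if a joint passes its speed limit or range.

## Working session

There is one attempt and no reset: what is moved stays moved. The work goes in short steps, Python scripts to look and compute and a tool call to move; the robot and the scene stay as the last step left them, time stands still between calls to the robot, and variables do not carry over. Pictures are saved under pics/ and viewed, and the job is handed in when it is done.

Besides the shell and the picture viewer there is one more tool, called by a JSON object that holds its "method" and its "body", one argument or row to a line. step_arm: Moves the arm, as the interface text tells. Its arguments: {"type":"object","properties":{"series":{"type":"array"},"newtons":{"type":"number"}},"required":["series"]}

```bash
ls; mkdir -p pics
cat > h.py <<'E'
import numpy as np, cv2
from workcell import env
def cam(n):
    c=env.read_camera(n); f=c["frame"].shape[0]/2/np.tan(np.radians(c["vertical_fov"])/2)
    return c,f
def ray(c,f,u,v,z):
    T=np.array(c["camera_from_world"]);R=T[:3,:3];t=T[:3,3];o=-R.T@t
    d=R.T@np.array([(u-c["cx"])/f,(v-c["cy"])/f,1]);return o+d*(z-o[2])/d[2]
def proj(c,f,p):
    T=np.array(c["camera_from_world"]);q=T[:3,:3]@np.array(p)+T[:3,3];return c["cx"]+f*q[0]/q[2],c["cy"]+f*q[1]/q[2]
def save(c,n): cv2.imwrite("pics/"+n,c["frame"][:,:,::-1])
E
python3 - <<'E'
from h import *
for n in("scene","top"):
    c,f=cam(n);save(c,n+"0.png");T=np.array(c["camera_from_world"]);print(n,f,c["cx"],c["cy"],-T[:3,:3].T@T[:3,3],T[:3,:3].round(3).tolist(),[k for k in c])
s=env.get_state();print(s)
E
```

```text
pics
scene 530.1871717515489 282.85635903224147 214.5306843003482 [ 1.60603466 -0.36633564  1.07769959] [[0.338, 0.941, 0.013], [0.597, -0.203, -0.776], [-0.727, 0.27, -0.631]] ['frame', 'vertical_fov', 'cx', 'cy', 'camera_from_world']
top 487.3902320348534 276.54698435310786 215.56714024158617 [0.16994537 0.08890841 1.69464327] [[0.012, -1.0, -0.002], [-0.986, -0.012, -0.167], [0.167, 0.004, -0.986]] ['frame', 'vertical_fov', 'cx', 'cy', 'camera_from_world']
{'clock': 0.1, 'joint_pos': array([-1.34857738e+00,  3.13905503e-01,  4.50850323e-02,  1.30359476e+00,
        2.73725306e-05,  1.43120415e+00]), 'qvel': array([ 1.77813878e-05, -2.52618579e-03,  1.95398209e-03, -1.54073810e-03,
        1.12408369e-04,  3.86407723e-04]), 'tau': array([ 2.62068235e-03, -4.81725526e+01,  2.99243832e+01,  1.27917944e-02,
       -1.14166412e-04, -6.79870453e-07]), 'tcp_pos': array([ 0.2034398 , -0.537353  ,  0.24920619]), 'orientation': array([-8.09327259e-04,  9.83680847e-01,  1.79920360e-01, -1.97571359e-05]), 'wrist_force': array([-0.87726767,  0.56506746, -0.85762218]), 'ft_torque': array([ 0.04496027,  0.01378354, -0.00115617]), 'finger_gap': 0.08563883170580415}
```

View pics/top0.png

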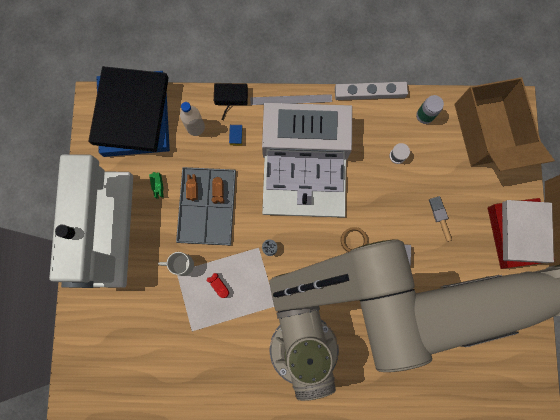

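View pics/scene0.png

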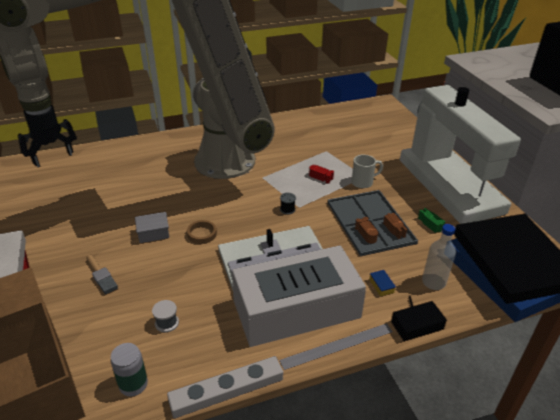

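Top view: tray at (207,206) with two brown blocks in the far compartments at (193,187) and (217,190). The scanner is at (306,160) with its fin at (305,198), the ring at (353,240), and the spool at (400,153). The tin is partly under the arm at (405,255). The green and red look-alikes are at (156,185) and (218,286).

Run:
```python
from h import *
c,f=cam("top")
a=c["frame"][155:250,165:260];b=c["frame"][95:225,255:360]
a=cv2.resize(a,None,fx=4,fy=4,interpolation=cv2.INTER_CUBIC);b=cv2.resize(b,None,fx=4,fy=4,interpolation=cv2.INTER_CUBIC)
h=max(a.shape[0],b.shape[0]);o=np.zeros((h,a.shape[1]+b.shape[1],3),np.uint8);o[:a.shape[0],:a.shape[1]]=a;o[:b.shape[0],a.shape[1]:]=b
cv2.imwrite("pics/t1.png",o[:,:,::-1])
d,g=cam("scene")
a=cv2.resize(d["frame"][180:260,320:440],None,fx=4,fy=4,interpolation=cv2.INTER_CUBIC);b=cv2.resize(d["frame"][210:280,210:330],None,fx=2.6,fy=2.6,interpolation=cv2.INTER_CUBIC)
h=max(a.shape[0],b.shape[0]);o=np.zeros((h,a.shape[1]+b.shape[1],3),np.uint8);o[:a.shape[0],:a.shape[1]]=a;o[:b.shape[0],a.shape[1]:]=b
cv2.imwrite("pics/s1.png",o[:,:,::-1])
hsv=cv2.cvtColor(c["frame"],cv2.COLOR_RGB2HSV)
for p in [(193,187),(217,190),(193,180),(270,247),(100,330),(305,198),(410,257)]: print(p,c["frame"][p[1],p[0]],hsv[p[1],p[0]])
for p in [(270,247,.03),(305,200,.075),(353,240,.022),(400,153,.055),(408,255,.05),(193,187,.04)]: print(p,ray(c,f,*p).round(3))
```

```text
(193, 187) [120  76  44] [ 13 162 120]
(217, 190) [130  81  45] [ 13 167 130]
(193, 180) [122  75  41] [ 13 169 122]
(270, 247) [67 68 71] [113  14  71]
(100, 330) [169 130  87] [ 16 124 169]
(305, 198) [21 24 21] [60 32 24]
(410, 257) [110 104 101] [ 10  21 110]
(270, 247, 0.03) [0.342 0.117 0.03 ]
(305, 200, 0.075) [ 0.499 -0.     0.075]
(353, 240, 0.022) [ 0.371 -0.169  0.022]
(400, 153, 0.055) [ 0.674 -0.332  0.055]
(408, 255, 0.05) [ 0.318 -0.35   0.05 ]
(193, 187, 0.04) [0.547 0.387 0.04 ]
```

View pics/t1.png

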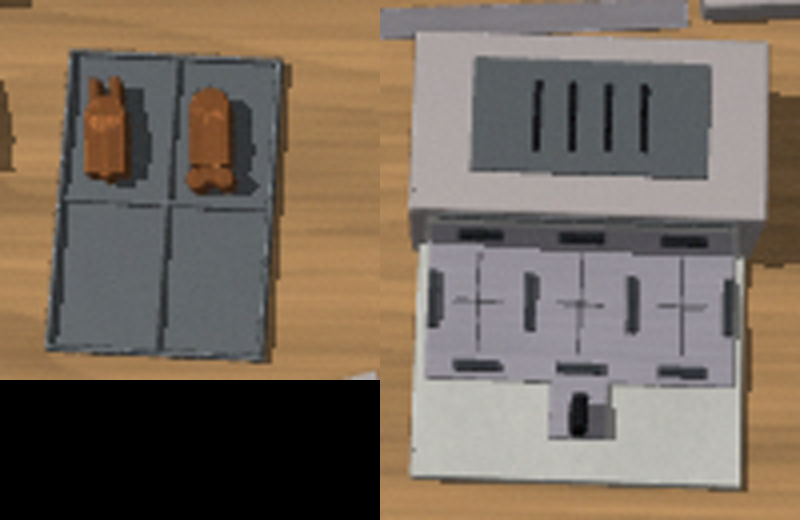

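View pics/s1.png

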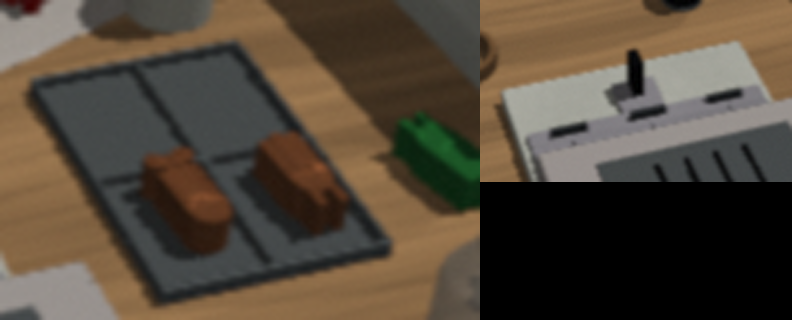

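Rabbit on the left and whale on the right, both pointing away; no other blocks are present. The plate is partly in. Next I'll measure the stops and blocks.

```bash
cat >> h.py <<'E'
def blobs(m,off,lo=4):
    n,l,s,ce=cv2.connectedComponentsWithStats(m.astype(np.uint8),connectivity=8)
    return [(int(s[i,4]),ce[i]+np.array(off),s[i,:4]+np.array([off[0],off[1],0,0])) for i in range(1,n) if s[i,4]>=lo]
def blockmask(fr):
    hsv=cv2.cvtColor(fr,cv2.COLOR_RGB2HSV);H,S,V=hsv[...,0],hsv[...,1],hsv[...,2]
    return (H>=6)&(H<=15)&(S>145)&(V>30)
def blockfind(c,f,box,zb):
    # silhouette of block standing at height zb: extremes cast at right heights in world
    u0,v0,u1,v1=box;m=blockmask(c["frame"])[v0:v1,u0:u1].astype(np.uint8)
    m=cv2.resize(m*255,None,fx=4,fy=4,interpolation=cv2.INTER_CUBIC)>127
    cn,_=cv2.findContours(m.astype(np.uint8),cv2.RETR_EXTERNAL,cv2.CHAIN_APPROX_NONE)
    out=[]
    for k in cn:
        if cv2.contourArea(k)<16*100: continue
        p=k[:,0,:].astype(float); p=(p+.5)/4-.5+np.array([u0,v0])
        T=np.array([ray(c,f,*q,zb+.034)[:2] for q in p]);B=np.array([ray(c,f,*q,zb)[:2] for q in p])
        out.append((T,B,p.mean(0)))
    return out
E
python3 - <<'E'
from h import *
c,f=cam("top")
V=c["frame"].max(2)[145:210,260:352]
for th in (75,):
  for a,ce,b in blobs(V<th,(260,145)): print(a,ce.round(2),b,ray(c,f,*ce,.033).round(4))
for T,B,ce in blockfind(c,f,(180,165,235,215),.005):
    print("block",ce.round(1),"x top %.4f..%.4f bot %.4f..%.4f"%(T[:,0].min(),T[:,0].max(),B[:,0].min(),B[:,0].max()),"y top %.4f..%.4f bot %.4f..%.4f"%(T[:,1].min(),T[:,1].max(),B[:,1].min(),B[:,1].max()))
    print(" rect",cv2.minAreaRect((T*1000).astype(np.float32)))
    # sides: left edge at top height, right edge at bottom height, in the middle stretch
    xc=(T[:,0].max()+B[:,0].min())/2
    for x in np.arange(xc-.035,xc+.036,.01):
        t=T[abs(T[:,0]-x)<.004];b=B[abs(B[:,0]-x)<.004]
        print("  %.3f yL %.4f yR %.4f mid %.4f"%(x,t[:,1].max(),b[:,1].min(),(t[:,1].max()+b[:,1].min())/2))
E
```

```text
17 [278. 149.] [270 149  17   1] [0.6901 0.0934 0.033 ]
29 [303.79 149.97] [290 149  28   2] [0.6876 0.0021 0.033 ]
43 [279.91 153.33] [274 152  12   4] [0.6743 0.0864 0.033 ]
20 [332.5 151. ] [323 151  20   1] [ 0.685  -0.0994  0.033 ]
7 [345.43 152.57] [345 151   2   5] [ 0.6797 -0.1451  0.033 ]
41 [305.22 154.1 ] [299 153  13   4] [ 0.6725 -0.003   0.033 ]
37 [330.38 154.95] [325 153  12   4] [ 0.6704 -0.0918  0.033 ]
29 [267.83 169.79] [267 163   3  14] [0.6138 0.1282 0.033 ]
30 [292.2  170.63] [291 164   3  14] [0.6118 0.0426 0.033 ]
29 [317.55 170.34] [317 164   3  14] [ 0.6139 -0.0464  0.033 ]
28 [341.5 171.5] [341 165   2  14] [ 0.6107 -0.1305  0.033 ]
32 [278.84 186.03] [274 185  11   3] [0.5558 0.0889 0.033 ]
26 [304.81 186.69] [299 186  12   3] [ 0.5545 -0.0018  0.033 ]
28 [330.54 187.82] [325 187  11   3] [ 0.5515 -0.0916  0.033 ]
48 [304.25 198.54] [302 193   5  12] [0.5123 0.     0.033 ]
block [217.6 190.5] x top 0.4939..0.5856 bot 0.5005..0.5942 y top 0.2802..0.3215 bot 0.2842..0.3262
 rect ((539.6526489257812, 301.97784423828125), (92.07543182373047, 40.74525451660156
[... 153 characters left out ...]
3191 yR 0.2887 mid 0.3039
  0.548 yL 0.3194 yR 0.2890 mid 0.3042
  0.558 yL 0.3197 yR 0.2893 mid 0.3045
  0.568 yL 0.3201 yR 0.2896 mid 0.3049
  0.578 yL 0.3203 yR 0.2899 mid 0.3051
block [191.3 186.9] x top 0.5000..0.5919 bot 0.5068..0.6005 y top 0.3720..0.4139 bot 0.3778..0.4206
 rect ((545.9932861328125, 392.8043212890625), (92.41012573242188, 40.85514450073242), 2.4750561714172363)
  0.514 yL 0.4120 yR 0.3802 mid 0.3961
  0.524 yL 0.4125 yR 0.3804 mid 0.3964
  0.534 yL 0.4129 yR 0.3808 mid 0.3968
  0.544 yL 0.4133 yR 0.3778 mid 0.3955
  0.554 yL 0.4137 yR 0.3816 mid 0.3977
  0.564 yL 0.4139 yR 0.3822 mid 0.3981
  0.574 yL 0.4082 yR 0.3824 mid 0.3953
  0.584 yL 0.4081 yR 0.3863 mid 0.3972
```

{"method": "step_arm", "body": {
  "series": [
    [[6,6,0],0.18,60],
    [[11,11,0],0.36,60],
    [[15,16,0],0.54,60],
    [[18,21,0],0.72,60],
    [[21,27,0],0.9,60]
  ],
  "newtons": 40
}}

```text
clock: 0.88
tcp_pos: [0.3991, -0.294, 0.2495]
orientation: [-0.0, 0.806, 0.592, -0.0]
wrist_force: [1.1, -0.3, 0.3]
finger_gap: 0.0653
```

{"method": "step_arm", "body": {
  "series": [
    [[3,6,0],0.18,60],
    [[5,12,0],0.36,60],
    [[7,18,0],0.54,60],
    [[9,24,-3],0.72,60],
    [[10.9,29.4,-6],0.9,60]
  ]
}}

```text
clock: 1.5
tcp_pos: [0.5041, -0.0123, 0.1972]
orientation: [0.001, 0.465, 0.885, 0.0]
wrist_force: [0.4, -0.1, 0.3]
finger_gap: 0.065
```

{"method": "step_arm", "body": {
  "series": [
    [[0,0,-2],0.18,60],
    [[0,0,-4],0.36,60],
    [[0,0,-6],0.54,60],
    [[0,0,-6],0.72,60],
    [[0,0,-6],0.9,60]
  ]
}}

```text
clock: 2.12
tcp_pos: [0.5038, -0.0122, 0.1367]
orientation: [0.0, 0.031, 1.0, 0.001]
wrist_force: [0.5, -0.9, -0.5]
finger_gap: 0.0651
```

```bash
cat >> h.py <<'E'
def st():
    s=env.get_state();q=s["orientation"];print("t %.2f tcp"%s["clock"],s["tcp_pos"].round(4),"yaw %.4f"%(2*np.arctan2(q[2],q[1])%(2*np.pi)),"gap %.4f"%s["finger_gap"],"F",s["wrist_force"].round(1),"j",s["joint_pos"].round(2))
E
python3 - <<'E'
from h import *
c,f=cam("top");save(c,"top1.png");st()
d,g=cam("scene");save(d,"scene1.png")
E
```

```text
t 2.17 tcp [ 0.5039 -0.0122  0.1369] yaw 3.0852 gap 0.0651 F [-0.1 -0.  -0.4] j [-0.18  0.24 -0.34  0.99  0.   -0.13]
```

View pics/top1.png

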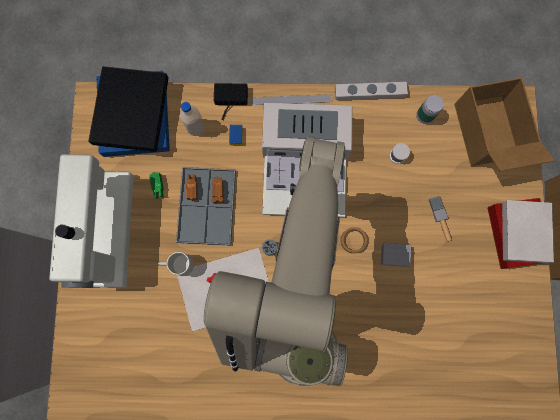

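View pics/scene1.png

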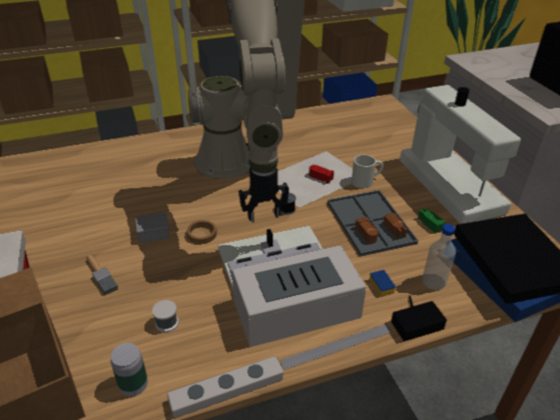

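The tin is now visible in the top view at (396,255). In the scene view the fin is at (270,238), just below and beyond the gripper. I'll check the calibration against the fin and measure the row.

Run:
```python
from h import *
c,f=cam("top");d,g=cam("scene")
print("fin top expected scene px",proj(d,g,[.508,0,.075]),"tcp",proj(d,g,[.504,-.012,.137]),"top tin",proj(c,f,[.318,-.32,.05]))
a=cv2.resize(d["frame"][190:260,220:320],None,fx=4,fy=4,interpolation=cv2.INTER_CUBIC)
b=cv2.resize(c["frame"][225:285,370:430],None,fx=4,fy=4,interpolation=cv2.INTER_CUBIC)
b2=cv2.resize(c["frame"][135:175,380:420],None,fx=4,fy=4,interpolation=cv2.INTER_CUBIC)
o=np.zeros((420,640,3),np.uint8);o[:280,:400]=a;o[:240,400:]=b;o[250:410,400:560]=b2
cv2.imwrite("pics/z1.png",o[:,:,::-1])
```

```text
fin top expected scene px (np.float64(269.3083466809015), np.float64(230.98507501244757)) tcp (np.float64(264.7453893921769), np.float64(214.33186258236884)) top tin (np.float64(399.22080924319823), np.float64(255.0378845980681))
```

View pics/z1.png

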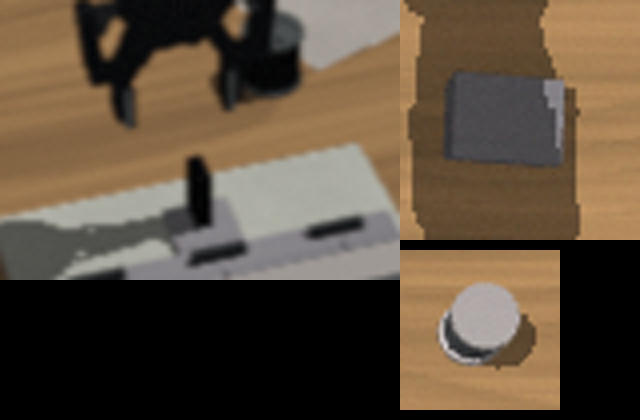

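The fin in the scene view is within 2 px of where the top-view estimate puts it. Gripping it.

{"method": "step_arm", "body": {
  "series": [
    [[0.4,1.2,-3],0.035,60],
    [[0.4,1.2,-6],0.035,60],
    [[0.4,1.2,-8.5],0.035,60],
    [[0.4,1.2,-8.5],0.035,150],
    [[0.4,1.2,-8.5],0.035,255]
  ],
  "newtons": 30
}}

```text
clock: 2.95
tcp_pos: [0.5087, -0.0004, 0.053]
orientation: [0.001, 0.019, 1.0, 0.001]
wrist_force: [-0.2, -0.2, -0.5]
finger_gap: 0.0297
```

{"method": "step_arm", "body": {
  "series": [
    [[0,0,0],0,255],
    [[0,0,0],0,255],
    [[0,0,0],0,255]
  ]
}}

```text
clock: 3.32
tcp_pos: [0.5094, 0.0022, 0.054]
orientation: [0.002, 0.017, 1.0, 0.003]
wrist_force: [1.3, 11.0, -2.0]
finger_gap: 0.0137
```

{"method": "step_arm", "body": {
  "series": [
    [[-1.5,0.2,0],0,255],
    [[-3,0.25,0],0,255],
    [[-4.5,0.3,0],0,255],
    [[-5.5,0.3,0],0,255],
    [[-6,0.3,0],0,255]
  ]
}}

```text
clock: 3.95
tcp_pos: [0.4493, 0.0037, 0.0541]
orientation: [0.003, 0.018, 1.0, 0.001]
wrist_force: [3.0, -5.3, -13.1]
finger_gap: 0.0138
```

{"method": "step_arm", "body": {
  "series": [
    [[-0.5,0,0],0,255],
    [[-1,0,0],0,255],
    [[-1,0,0],0,255]
  ]
}}

```text
clock: 4.32
tcp_pos: [0.4419, 0.0038, 0.0543]
orientation: [0.005, 0.018, 1.0, 0.002]
wrist_force: [9.7, 1.0, -20.2]
finger_gap: 0.0136
```

{"method": "step_arm", "body": {
  "series": [
    [[0,0,0],0,90],
    [[0,0,0],0,60],
    [[0,0,3],0,60],
    [[0,0,8],0,60],
    [[-0.5,3,13],0,60]
  ]
}}

```text
clock: 4.95
tcp_pos: [0.4371, 0.0331, 0.1863]
orientation: [0.006, 0.019, 1.0, 0.002]
wrist_force: [0.7, 0.3, 0.3]
finger_gap: 0.0653
```

{"method": "step_arm", "body": {
  "series": [
    [[2,6,4],0,40],
    [[4,12,6],0,40],
    [[5,18,8],0.0,40],
    [[6,24,8],0.0,40],
    [[7.5,29,8],0.04,40]
  ]
}}

```text
clock: 5.58
tcp_pos: [0.5108, 0.3205, 0.268]
orientation: [0.007, -0.001, 1.0, 0.002]
wrist_force: [1.0, -0.2, 1.3]
finger_gap: 0.0718
```

Run:
```python
from h import *
c,f=cam("top");save(c,"top2.png");st()
d,g=cam("scene");save(d,"scene2.png")
V=c["frame"].max(2)[145:240,250:362]
for a,ce,b in blobs(V<75,(250,145),15): print(a,ce.round(2),b,ray(c,f,*ce,.033).round(4))
# tin and spool
hsv=cv2.cvtColor(c["frame"],cv2.COLOR_RGB2HSV);S=hsv[...,1]
m=S[225:290,365:440]<60
for a,ce,b in blobs(m,(365,225),50): print("tin",a,ce.round(1),b)
m=(S[135:175,380:420]<60)
for a,ce,b in blobs(m,(380,135),50): print("spool",a,ce.round(1),b)
```

```text
t 5.62 tcp [0.5122 0.327  0.266 ] yaw 3.1500 gap 0.0722 F [4.1 4.4 1.1] j [0.44 0.36 0.15 1.35 0.   0.43]
29 [303.79 149.97] [290 149  28   2] [0.6876 0.0021 0.033 ]
33 [279. 172.] [274 171  11   3] [0.6063 0.0889 0.033 ]
23 [305.22 172.57] [300 172  11   3] [ 0.6053 -0.0031  0.033 ]
24 [330.46 173.58] [325 173  12   3] [ 0.6027 -0.0917  0.033 ]
32 [267.31 188.88] [266 181   3  15] [0.5452 0.129  0.033 ]
38 [291.18 189.74] [290 182   3  15] [0.5431 0.0457 0.033 ]
37 [317.16 190.35] [316 183   3  15] [ 0.5419 -0.0449  0.033 ]
28 [341.5 190.5] [341 184   2  14] [ 0.5424 -0.1298  0.033 ]
37 [277.41 204.95] [272 203  12   4] [0.4885 0.0931 0.033 ]
37 [303.59 205.7 ] [298 204  12   4] [0.4869 0.0022 0.033 ]
35 [328.91 206.46] [324 205  12   4] [ 0.4853 -0.0856  0.033 ]
62 [303.65 217.71] [301 212   6  12] [0.4447 0.0019 0.033 ]
tin 655 [395.7 254.5] [381 243  30  24]
spool 307 [399.2 153.1] [389 143  21  21]
```

View pics/top2.png

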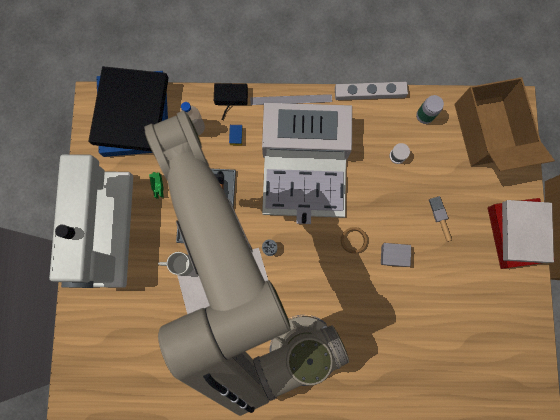

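View pics/scene2.png

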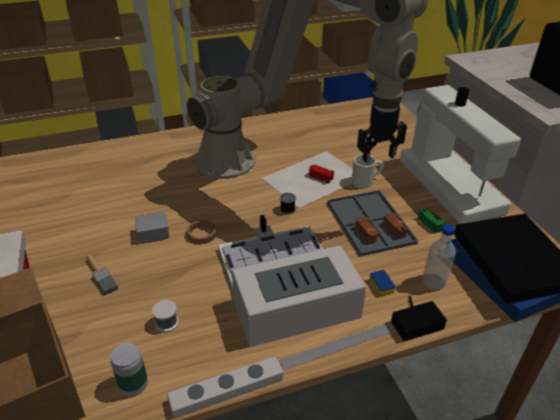

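Plate is fully out (about 68 mm of travel, then it met the stop), with bay1 near (0.545, 0.001). The tin is clear at (396,254) and the spool at (399,153). Now gripping the whale.

{"method": "step_arm", "body": {
  "series": [
    [[2.4,-2.5,-5],0.024,40],
    [[2.4,-2.5,-10],0.024,40],
    [[2.4,-2.5,-15],0.024,40],
    [[2.4,-2.5,-18],0.024,40],
    [[2.4,-2.5,-18],0.024,40]
  ]
}}

```text
clock: 6.3
tcp_pos: [0.5329, 0.297, 0.0834]
orientation: [0.003, -0.015, 1.0, 0.001]
wrist_force: [-1.2, 0.3, 0.0]
finger_gap: 0.0719
```

Run:
```python
from h import *
st()
d,g=cam("scene")
print(proj(d,g,[.54,.302,.039]))
cv2.imwrite("pics/s3.png",cv2.resize(d["frame"][170:260,310:430],None,fx=5,fy=5,interpolation=cv2.INTER_CUBIC)[:,:,::-1])
```

```text
t 6.30 tcp [0.5329 0.297  0.0834] yaw 3.1721 gap 0.0719 F [-1.2  0.3  0. ] j [ 0.38  0.47 -0.14  0.95  0.    0.35]
(np.float64(366.92816862030736), np.float64(225.43849738871612))
```

View pics/s3.png

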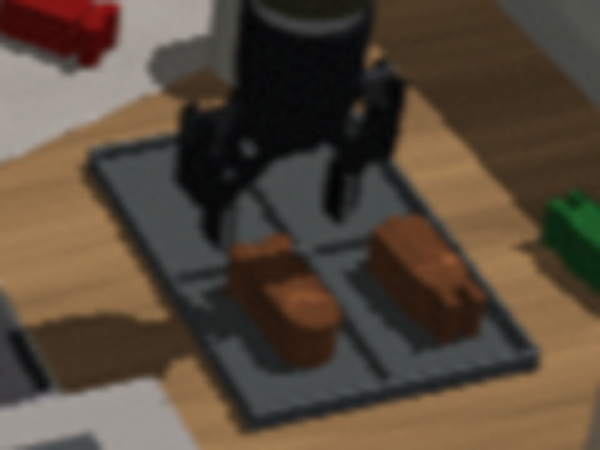

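{"method": "step_arm", "body": {
  "series": [
    [[0.35,0.5,0],0,40],
    [[0.35,0.5,-2],0,40],
    [[0.35,0.5,-4.4],0,40],
    [[0.35,0.5,-4.4],0,80],
    [[0.35,0.5,-4.4],0,130]
  ],
  "newtons": 40
}}

```text
clock: 6.98
tcp_pos: [0.5392, 0.3033, 0.0433]
orientation: [0.006, -0.015, 1.0, 0.003]
wrist_force: [-0.4, -0.5, -0.4]
finger_gap: 0.0424
```

{"method": "step_arm", "body": {
  "series": [
    [[0,0,0],0,200],
    [[0,0,0],0,200],
    [[0,0,0],0,200]
  ]
}}

```text
clock: 7.35
tcp_pos: [0.5397, 0.3035, 0.0441]
orientation: [0.007, -0.015, 1.0, 0.003]
wrist_force: [0.0, 0.1, 3.5]
finger_gap: 0.035
```

Run:
```python
from h import *
st()
d,g=cam("scene")
cv2.imwrite("pics/s4.png",cv2.resize(d["frame"][170:260,310:430],None,fx=5,fy=5,interpolation=cv2.INTER_CUBIC)[:,:,::-1])
```

```text
t 7.35 tcp [0.5397 0.3035 0.0441] yaw 3.1723 gap 0.0350 F [0.  0.1 3.5] j [ 0.38  0.52 -0.17  0.87  0.    0.35]
```

View pics/s4.png

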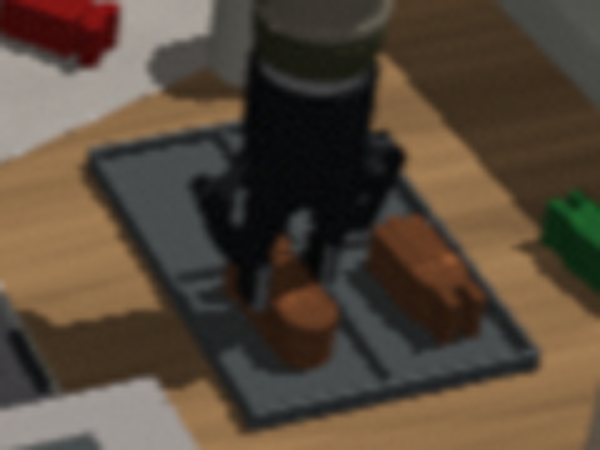

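{"method": "step_arm", "body": {
  "series": [
    [[0,0,0],0,90],
    [[0,0,0],0,80],
    [[-0.5,0,-0.7],0,80],
    [[-0.5,0,-0.7],0,80],
    [[-0.5,0,-0.7],0,80]
  ]
}}

```text
clock: 8.02
tcp_pos: [0.5344, 0.3035, 0.0368]
orientation: [0.006, -0.015, 1.0, 0.003]
wrist_force: [-0.4, -0.2, -0.0]
finger_gap: 0.059
```

```bash
python3 -c "
from h import *
st()"
```

```text
t 8.03 tcp [0.5344 0.3035 0.0368] yaw 3.1725 gap 0.0590 F [-0.4 -0.2 -0. ] j [ 0.39  0.52 -0.19  0.85  0.    0.35]
```

{"method": "step_arm", "body": {
  "series": [
    [[0,0,0.15],0,120],
    [[0,0,0.15],0,200],
    [[0,0,0.15],0,200],
    [[0,0,0.15],0,200],
    [[0,0,0.15],0,200]
  ],
  "newtons": 50
}}

```text
clock: 8.65
tcp_pos: [0.5349, 0.3037, 0.0389]
orientation: [0.007, -0.015, 1.0, 0.003]
wrist_force: [-0.0, -0.5, 4.6]
finger_gap: 0.035
```

{"method": "step_arm", "body": {
  "series": [
    [[0,0,3],0,200],
    [[0,0,7],0,200],
    [[0,0,10],0,200],
    [[0,0,10],0,200]
  ]
}}

```text
clock: 9.15
tcp_pos: [0.5362, 0.3042, 0.141]
orientation: [0.009, -0.015, 1.0, 0.004]
wrist_force: [0.8, 0.6, -1.1]
finger_gap: 0.0347
```

Run:
```python
from h import *
st()
d,g=cam("scene");save(d,"s5.png")
```

```text
t 9.15 tcp [0.5362 0.3042 0.141 ] yaw 3.1725 gap 0.0347 F [ 0.8  0.6 -1.1] j [ 0.39  0.43 -0.06  1.07  0.    0.35]
```

View pics/s5.png

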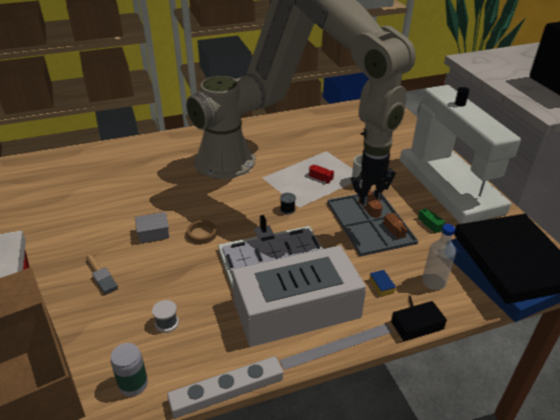

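{"method": "step_arm", "body": {
  "series": [
    [[0,-6,1],-0.05,200],
    [[0,-12,1],-0.05,200],
    [[0,-18,1],-0.05,200],
    [[0,-24,1],-0.05,200],
    [[0,-30,1],-0.05,200]
  ]
}}

```text
clock: 9.82
tcp_pos: [0.5336, 0.0022, 0.147]
orientation: [0.006, 0.009, 1.0, 0.003]
wrist_force: [1.3, 0.0, -1.1]
finger_gap: 0.0351
```

{"method": "step_arm", "body": {
  "series": [
    [[0,-5,-1],0,200],
    [[0,-9,-2],0,200],
    [[0,-9,-4],0,200],
    [[0,-9,-4],0,200]
  ]
}}

```text
clock: 10.32
tcp_pos: [0.5307, -0.0876, 0.1036]
orientation: [0.003, 0.01, 1.0, 0.004]
wrist_force: [0.1, 0.6, -1.0]
finger_gap: 0.0347
```

Run:
```python
from h import *
st()
d,g=cam("scene");save(d,"s6.png")
```

```text
t 10.32 tcp [ 0.5307 -0.0876  0.1036] yaw 3.1212 gap 0.0347 F [ 0.1  0.6 -1. ] j [-0.32  0.33 -0.31  0.93  0.01 -0.3 ]
```

View pics/s6.png

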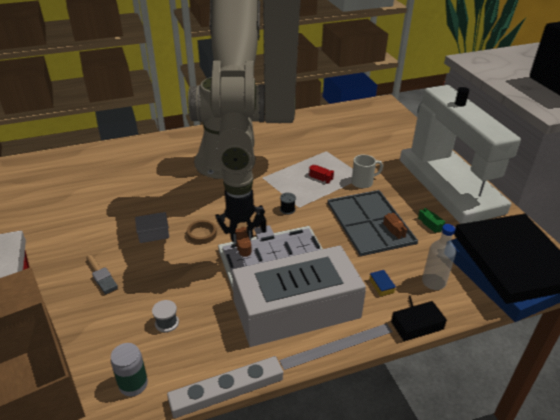

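{"method": "step_arm", "body": {
  "series": [
    [[0.75,-0.1,0],0,200],
    [[0.75,-0.1,-1.5],0,200],
    [[0.75,-0.1,-3],0,200],
    [[0.75,-0.1,-3.5],0,200],
    [[0.75,-0.1,-3.5],0,200]
  ]
}}

```text
clock: 11.0
tcp_pos: [0.5386, -0.0881, 0.0692]
orientation: [0.003, 0.01, 1.0, 0.004]
wrist_force: [-0.1, 0.1, -0.7]
finger_gap: 0.0351
```

```bash
python3 -c "
from h import *
st()"
```

```text
t 11.00 tcp [ 0.5386 -0.0881  0.0692] yaw 3.1224 gap 0.0351 F [-0.1  0.1 -0.7] j [-0.31  0.38 -0.33  0.86  0.01 -0.3 ]
```

{"method": "step_arm", "body": {
  "series": [
    [[0,0,-0.4],0,200],
    [[0,0,-0.8],0,200],
    [[0,0,-0.8],0,200],
    [[0,0,-0.8],0,200]
  ]
}}

```text
clock: 11.5
tcp_pos: [0.5386, -0.0881, 0.0612]
orientation: [0.003, 0.01, 1.0, 0.004]
wrist_force: [0.4, 0.5, -0.4]
finger_gap: 0.0349
```

```bash
python3 -c "
from h import *
st()"
```

```text
t 11.50 tcp [ 0.5386 -0.0881  0.0612] yaw 3.1223 gap 0.0349 F [ 0.4  0.5 -0.4] j [-0.31  0.39 -0.34  0.84  0.01 -0.3 ]
```

{"method": "step_arm", "body": {
  "series": [
    [[0,0,-0.15],0,200],
    [[0,0,-0.3],0,200],
    [[0,0,-0.3],0,200]
  ]
}}

```text
clock: 11.88
tcp_pos: [0.5406, -0.0882, 0.0608]
orientation: [0.005, 0.009, 1.0, 0.004]
wrist_force: [-1.6, 2.4, 13.0]
finger_gap: 0.0351
```

Contact (13 N up). Releasing gently, partly opening, then lifting.

{"method": "step_arm", "body": {
  "series": [
    [[0,0,0],0,140],
    [[0,0,0],0,100],
    [[0,0,0],0,90],
    [[0,0,4],0,80],
    [[0,0,9],0,60]
  ]
}}

```text
clock: 12.5
tcp_pos: [0.5393, -0.0879, 0.1501]
orientation: [0.003, 0.01, 1.0, 0.005]
wrist_force: [0.8, 0.7, -0.1]
finger_gap: 0.0652
```

{"method": "step_arm", "body": {
  "series": [
    [[0,6,3],0,50],
    [[0,12,6],0,40],
    [[0,18,6],0.02,40],
    [[0,24,6],0.04,40],
    [[0,30,6],0.06,40]
  ]
}}

```text
clock: 13.12
tcp_pos: [0.539, 0.2132, 0.21]
orientation: [0.003, -0.021, 1.0, 0.005]
wrist_force: [0.9, 0.4, -0.4]
finger_gap: 0.0722
```

```bash
cat > bl.py <<'E'
from h import *
def topface(c,f,box,zt,lab=""):
    for T,B,ce in blockfind(c,f,box,zt-.034):
        (cx,cy),(w,h),a=cv2.minAreaRect((T*1000).astype(np.float32))
        print(lab,"px",ce.round(1),"bbox mid",((T.min(0)+T.max(0))/2).round(4),"rect",round(cx,1),round(cy,1),round(w,1),round(h,1),round(a,1))
E
python3 - <<'E'
from bl import *
st()
c,f=cam("top");save(c,"top7.png");topface(c,f,(180,165,350,215),.061)
V=c["frame"].max(2)[145:240,250:362]
for a,ce,b in blobs(V<75,(250,145),15): print(a,ce.round(2),b,ray(c,f,*ce,.033).round(4))
cv2.imwrite("pics/z7.png",cv2.resize(c["frame"][145:225,180:360],None,fx=4,fy=4,interpolation=cv2.INTER_CUBIC)[:,:,::-1])
E
```

```text
t 13.12 tcp [0.539  0.2132 0.21  ] yaw 3.1828 gap 0.0722 F [ 0.9  0.4 -0.4] j [ 0.23  0.33 -0.03  1.2   0.01  0.19]
 px [330.3 189.1] bbox mid [ 0.5446 -0.0882] rect 544.6 -88.4 40.2 94.3 89.7
 px [191.2 186.8] bbox mid [0.5409 0.3901] rect 540.9 390.5 91.1 37.0 2.3
18 [332.5 151. ] [324 151  18   1] [ 0.685  -0.0994  0.033 ]
253 [266.42 199.67] [251 159  28  81] [0.5067 0.1315 0.033 ]
23 [278.83 171.43] [274 170  11   3] [0.6084 0.0895 0.033 ]
28 [304.46 172.18] [300 171  11   3] [ 6.067e-01 -5.000e-04  3.300e-02]
33 [330.45 173.09] [325 172  12   3] [ 0.6045 -0.0917  0.033 ]
233 [330.27 191.33] [324 180  13  23] [ 0.539  -0.0906  0.033 ]
36 [291.17 189.17] [290 182   3  14] [0.5451 0.0457 0.033 ]
45 [317. 189.] [316 182   3  15] [ 0.5468 -0.0444  0.033 ]
31 [303.52 189.06] [298 183  13  14] [0.546  0.0027 0.033 ]
41 [341.1  190.54] [340 183   3  15] [ 0.5423 -0.1284  0.033 ]
19 [279.05 191.47] [277 188   8  12] [0.5364 0.0879 0.033 ]
24 [277.71 204.38] [273 203  11   3] [0.4905 0.0921 0.033 ]
34 [303.82 204.97] [298 204  12   3] [0.4895 0.0014 0.033 ]
35 [329.66 205.97] [324 205  12   3] [ 0.487  -0.0882  0.033 ]
50 [303.94 217.12] [302 212   5  11] [0.4468 0.0009 0.033 ]
53 [349.42 231.98] [341 228  21  12] [ 0.3968 -0.1555  0.033 ]
```

View pics/z7.png

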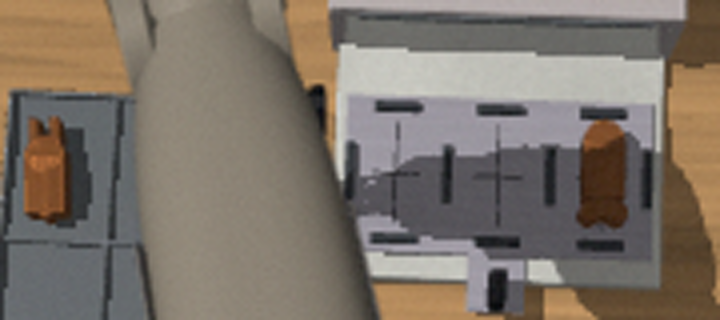

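Whale lies in bay2, centred to about 2 mm by the ray measurement; the plate crept in about 2 mm, which is harmless. Now the rabbit.

{"method": "step_arm", "body": {
  "series": [
    [[0.3,6,0],0,40],
    [[0.3,12,-3],0,40],
    [[0.3,18.1,-8],0,40],
    [[0.3,18.1,-12],0,40],
    [[0.3,18.1,-12],0,40]
  ]
}}

```text
clock: 13.8
tcp_pos: [0.537, 0.4005, 0.0835]
orientation: [-0.002, -0.025, 1.0, 0.004]
wrist_force: [-0.5, -0.9, -0.1]
finger_gap: 0.072
```

Run:
```python
from h import *
st()
d,g=cam("scene")
cv2.imwrite("pics/s8.png",cv2.resize(d["frame"][170:260,310:430],None,fx=5,fy=5,interpolation=cv2.INTER_CUBIC)[:,:,::-1])
```

```text
t 13.80 tcp [0.537  0.4005 0.0835] yaw 3.1926 gap 0.0720 F [-0.5 -0.9 -0.1] j [0.52 0.58 0.04 1.03 0.01 0.47]
```

View pics/s8.png

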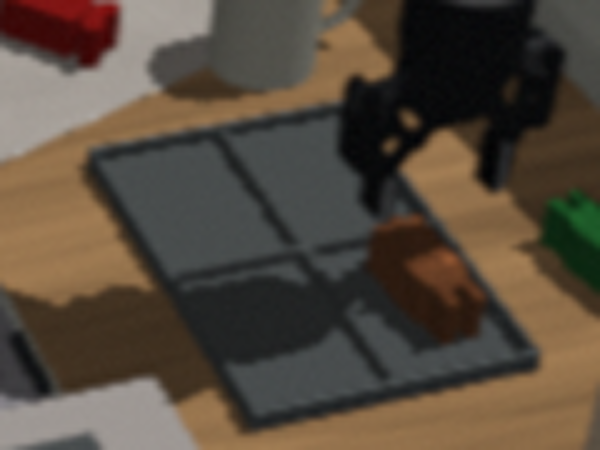

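{"method": "step_arm", "body": {
  "series": [
    [[0.5,-0.65,0],-0.005,50],
    [[0.5,-0.65,-2],-0.005,50],
    [[0.5,-0.65,-4.5],-0.005,60],
    [[0.5,-0.65,-4.5],-0.005,60],
    [[0.5,-0.65,-4.5],-0.005,60]
  ]
}}

```text
clock: 14.48
tcp_pos: [0.5457, 0.3935, 0.0444]
orientation: [0.002, -0.022, 1.0, 0.006]
wrist_force: [0.3, 0.2, -0.2]
finger_gap: 0.0654
```

Run:
```python
from h import *
st()
d,g=cam("scene")
cv2.imwrite("pics/s9.png",cv2.resize(d["frame"][170:260,310:430],None,fx=5,fy=5,interpolation=cv2.INTER_CUBIC)[:,:,::-1])
```

```text
t 14.47 tcp [0.5457 0.3935 0.0444] yaw 3.1849 gap 0.0654 F [ 0.3  0.2 -0.2] j [ 0.5   0.61 -0.    0.95  0.01  0.46]
```

View pics/s9.png

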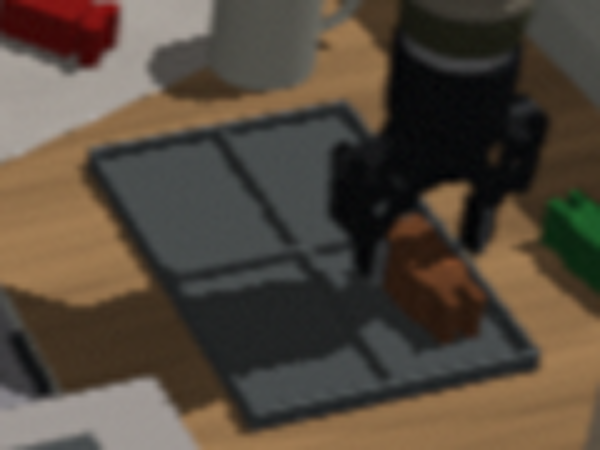

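Straddling the rabbit. Correct x/z a little, then close.

{"method": "step_arm", "body": {
  "series": [
    [[-0.35,0.05,-0.6],0,60],
    [[-0.35,0.05,-0.6],0,60],
    [[-0.35,0.05,-0.6],0,140],
    [[-0.35,0.05,-0.6],0,200],
    [[-0.35,0.05,-0.6],0,200]
  ]
}}

```text
clock: 15.15
tcp_pos: [0.5425, 0.3946, 0.0388]
orientation: [0.002, -0.022, 1.0, 0.006]
wrist_force: [0.4, 1.1, 3.0]
finger_gap: 0.035
```

{"method": "step_arm", "body": {
  "series": [
    [[0,0,0],0,200],
    [[0,0,0],0,200]
  ]
}}

```text
clock: 15.4
tcp_pos: [0.5425, 0.3946, 0.0388]
orientation: [0.002, -0.022, 1.0, 0.006]
wrist_force: [0.3, 0.5, 1.0]
finger_gap: 0.0346
```

{"method": "step_arm", "body": {
  "series": [
    [[0,0,3],0,200],
    [[0,0,7],0,200],
    [[0,0,10],0,200],
    [[0,0,10],0,200]
  ]
}}

```text
clock: 15.9
tcp_pos: [0.544, 0.3955, 0.1416]
orientation: [0.005, -0.022, 1.0, 0.008]
wrist_force: [0.2, 0.6, -0.6]
finger_gap: 0.0348
```

Run:
```python
from h import *
st()
```

```text
t 15.90 tcp [0.544  0.3955 0.1416] yaw 3.1854 gap 0.0348 F [ 0.2  0.6 -0.6] j [0.51 0.53 0.12 1.14 0.01 0.46]
```

{"method": "step_arm", "body": {
  "series": [
    [[0.2,-6,0],-0.064,200],
    [[0.2,-12,0],-0.064,200],
    [[0.2,-18,0],-0.064,200],
    [[0.2,-24,0],-0.064,200],
    [[0.2,-30.4,-1],-0.064,200]
  ]
}}

```text
clock: 16.52
tcp_pos: [0.5455, 0.0919, 0.1309]
orientation: [0.005, 0.01, 1.0, 0.007]
wrist_force: [1.1, 0.2, -0.4]
finger_gap: 0.0352
```

{"method": "step_arm", "body": {
  "series": [
    [[0,0,-2],0,200],
    [[0,0,-4],0,200],
    [[0,0,-4.5],0,200],
    [[0,0,-4.5],0,200]
  ]
}}

```text
clock: 17.02
tcp_pos: [0.5447, 0.0921, 0.085]
orientation: [0.004, 0.01, 1.0, 0.007]
wrist_force: [1.2, 0.4, 0.1]
finger_gap: 0.0351
```

Run:
```python
from h import *
st()
d,g=cam("scene")
cv2.imwrite("pics/s10.png",cv2.resize(d["frame"][170:290,190:350],None,fx=4,fy=4,interpolation=cv2.INTER_CUBIC)[:,:,::-1])
```

```text
t 17.02 tcp [0.5447 0.0921 0.085 ] yaw 3.1221 gap 0.0351 F [1.2 0.4 0.1] j [ 0.01  0.37 -0.3   0.9   0.01  0.03]
```

View pics/s10.png

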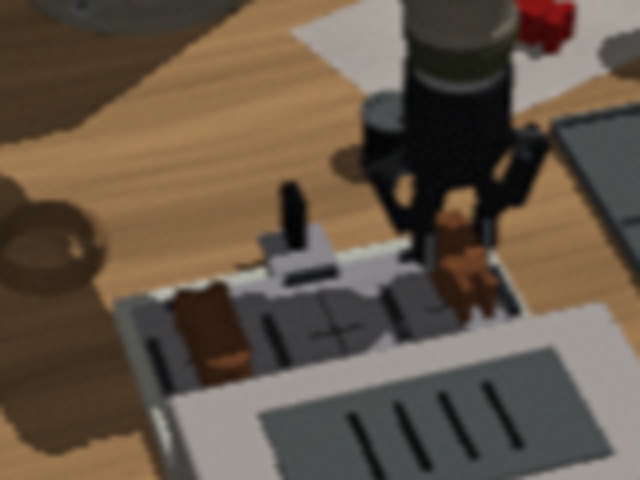

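{"method": "step_arm", "body": {
  "series": [
    [[0.1,-0.1,-1],0,200],
    [[0.1,-0.1,-2],0,200],
    [[0.1,-0.1,-2.4],0,200],
    [[0.1,-0.1,-2.4],0,200],
    [[0.1,-0.1,-2.4],0,200]
  ]
}}

```text
clock: 17.7
tcp_pos: [0.5464, 0.0912, 0.0618]
orientation: [0.004, 0.01, 1.0, 0.007]
wrist_force: [0.0, -0.0, -1.6]
finger_gap: 0.035
```

{"method": "step_arm", "body": {
  "series": [
    [[0,0,-0.1],0,200],
    [[0,0,-0.1],0,200]
  ]
}}

```text
clock: 17.95
tcp_pos: [0.5466, 0.0912, 0.061]
orientation: [0.005, 0.01, 1.0, 0.007]
wrist_force: [0.3, -0.2, -1.2]
finger_gap: 0.0351
```

{"method": "step_arm", "body": {
  "series": [
    [[0,0,-0.15],0,200],
    [[0,0,-0.15],0,150],
    [[0,0,-0.1],0,100],
    [[0,0,0],0,90],
    [[0,0,4],0,80]
  ]
}}

```text
clock: 18.58
tcp_pos: [0.5438, 0.0911, 0.0983]
orientation: [0.001, 0.01, 1.0, 0.007]
wrist_force: [0.8, -0.2, -0.5]
finger_gap: 0.0586
```

{"method": "step_arm", "body": {
  "series": [
    [[0,0,6],0,60],
    [[-4,-2,7],0,60],
    [[-9,-6,7],0,60],
    [[-10.5,-9,5],0,60],
    [[-10.5,-9,3],0,60]
  ]
}}

```text
clock: 19.2
tcp_pos: [0.4376, -0.0004, 0.1283]
orientation: [0.001, 0.011, 1.0, 0.007]
wrist_force: [-0.2, -0.6, 0.1]
finger_gap: 0.0654
```

Run:
```python
from bl import *
st()
c,f=cam("top");topface(c,f,(255,165,350,215),.061)
V=c["frame"].max(2)[145:240,250:362]
for a,ce,b in blobs(V<75,(250,145),15): print(a,ce.round(2),b,ray(c,f,*ce,.033).round(4))
cv2.imwrite("pics/z11.png",cv2.resize(c["frame"][145:225,180:360],None,fx=4,fy=4,interpolation=cv2.INTER_CUBIC)[:,:,::-1])
d,g=cam("scene")
cv2.imwrite("pics/s11.png",cv2.resize(d["frame"][170:290,190:350],None,fx=4,fy=4,interpolation=cv2.INTER_CUBIC)[:,:,::-1])
```

```text
t 19.20 tcp [ 4.376e-01 -4.000e-04  1.283e-01] yaw 3.1191 gap 0.0654 F [-0.2 -0.6  0.1] j [-0.19  0.13 -0.5   0.94  0.01 -0.17]
 px [278.7 184.5] bbox mid [0.5515 0.09  ] rect 551.4 90.1 90.7 33.5 0.6
17 [334. 151.] [326 151  17   1] [ 0.685  -0.1047  0.033 ]
25 [278.68 171.  ] [274 170  11   3] [0.6099 0.09   0.033 ]
27 [267.41 187.41] [266 181   3  14] [0.5504 0.1287 0.033 ]
29 [291.52 188.24] [291 181   2  15] [0.5484 0.0445 0.033 ]
46 [340.59 189.24] [338 182   5  15] [ 0.5469 -0.1267  0.033 ]
29 [277.86 204.14] [273 203  11   3] [0.4914 0.0915 0.033 ]
42 [289.   211.55] [287 206   6  11] [0.4657 0.0527 0.033 ]
51 [332.41 224.92] [331 209   3  31] [ 0.4207 -0.0973  0.033 ]
43 [352.4  230.14] [343 228  19   6] [ 0.4033 -0.1658  0.033 ]
```

View pics/z11.png

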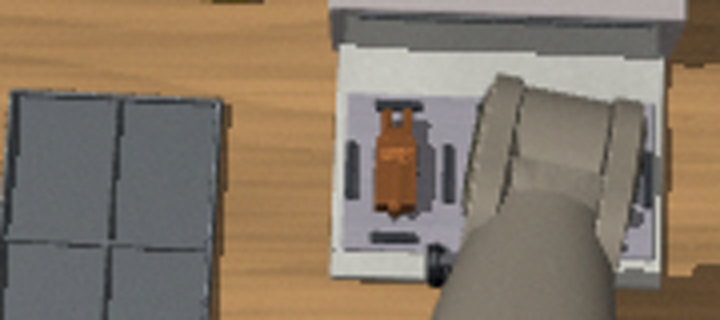

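View pics/s11.png

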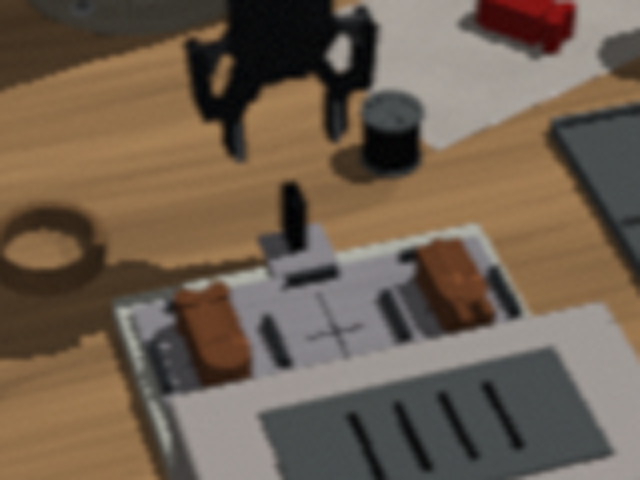

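Both blocks are centred in their bays: the rabbit is within 1 mm in x, and the plate sits about 4 mm in. Gripping the fin to push home.

{"method": "step_arm", "body": {
  "series": [
    [[0.8,0.4,-2],0,60],
    [[0.8,0.4,-5],0,60],
    [[0.8,0.4,-7.6],0,60],
    [[0.8,0.4,-7.6],0,60],
    [[0.8,0.4,-7.6],0,120]
  ]
}}

```text
clock: 19.92
tcp_pos: [0.4458, 0.005, 0.0518]
orientation: [-0.0, 0.01, 1.0, 0.008]
wrist_force: [-0.3, 0.3, 0.8]
finger_gap: 0.0487
```

{"method": "step_arm", "body": {
  "series": [
    [[0,0,0],0,255],
    [[0,0,0],0,255],
    [[0,0,0],0,255],
    [[0,0,0],0,255]
  ],
  "newtons": 30
}}

```text
clock: 20.42
tcp_pos: [0.4471, 0.0038, 0.0531]
orientation: [0.001, 0.01, 1.0, 0.006]
wrist_force: [-1.3, -2.0, 6.0]
finger_gap: 0.0136
```

{"method": "step_arm", "body": {
  "series": [
    [[0.7,0,0],0,255],
    [[1.8,-0.04,0],0,255],
    [[3,-0.07,0],0,255],
    [[4.2,-0.1,0],0,255],
    [[5.4,-0.12,0],0,255]
  ]
}}

```text
clock: 21.05
tcp_pos: [0.5022, 0.0025, 0.0531]
orientation: [0.001, 0.01, 1.0, 0.006]
wrist_force: [-3.5, 0.0, 3.3]
finger_gap: 0.0135
```

{"method": "step_arm", "body": {
  "series": [
    [[1,-0.02,0],0,255],
    [[2.2,-0.05,0],0,255],
    [[3.4,-0.07,0],0,255],
    [[4.6,-0.1,0],0,255],
    [[5.8,-0.13,0],0,255]
  ]
}}

```text
clock: 21.68
tcp_pos: [0.561, 0.0012, 0.0531]
orientation: [0.001, 0.01, 1.0, 0.006]
wrist_force: [-3.0, -0.7, 2.8]
finger_gap: 0.0132
```

{"method": "step_arm", "body": {
  "series": [
    [[1.2,-0.02,0],0,255],
    [[2.4,-0.05,0],0,255],
    [[3.5,-0.07,0],0,255],
    [[4.3,-0.09,0],0,255],
    [[4.8,-0.1,0],0,255]
  ]
}}

```text
clock: 22.3
tcp_pos: [0.6096, 0.0001, 0.0532]
orientation: [0.001, 0.01, 1.0, 0.006]
wrist_force: [-3.4, -0.9, 2.8]
finger_gap: 0.0135
```

{"method": "step_arm", "body": {
  "series": [
    [[0.3,0,0],0,255],
    [[0.6,0,0],0,255],
    [[0.8,0,0],0,255],
    [[0.8,0,0],0,255]
  ]
}}

```text
clock: 22.8
tcp_pos: [0.6141, -0.0, 0.0531]
orientation: [-0.002, 0.011, 1.0, 0.006]
wrist_force: [-12.9, -2.1, 10.6]
finger_gap: 0.0136
```

{"method": "step_arm", "body": {
  "series": [
    [[0.1,0,0],0,255],
    [[0.1,0,0],0,255],
    [[0.1,0,0],0,255],
    [[0.1,0,0],0,255],
    [[0.1,0,0],0,255]
  ]
}}

```text
clock: 23.42
tcp_pos: [0.6141, -0.0, 0.0531]
orientation: [-0.003, 0.01, 1.0, 0.005]
wrist_force: [-7.1, -2.3, 4.8]
finger_gap: 0.0135
```

Run:
```python
from h import *
st()
c,f=cam("top")
cv2.imwrite("pics/z12.png",cv2.resize(c["frame"][95:235,240:380],None,fx=4,fy=4,interpolation=cv2.INTER_CUBIC)[:,:,::-1])
d,g=cam("scene")
cv2.imwrite("pics/s12.png",cv2.resize(d["frame"][170:330,190:390],None,fx=3,fy=3,interpolation=cv2.INTER_CUBIC)[:,:,::-1])
```

```text
t 23.43 tcp [ 0.6141 -0.      0.0531] yaw 3.1206 gap 0.0135 F [-7.1 -2.3  4.8] j [-0.14  0.51 -0.15  0.91  0.01 -0.11]
```

View pics/s12.png

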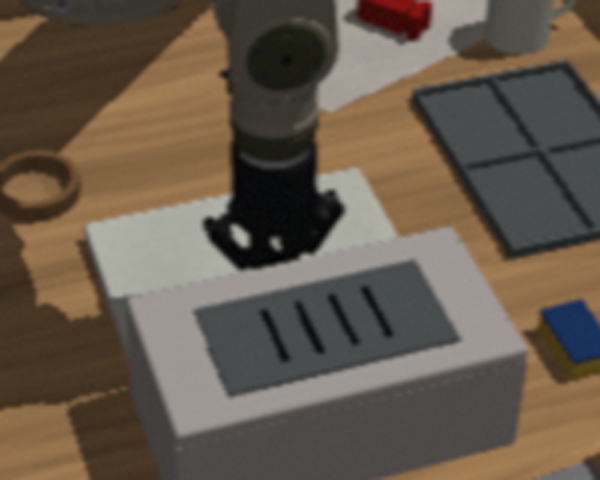

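{"method": "step_arm", "body": {
  "series": [
    [[0,0,0],0,255],
    [[0,0,0],0,255],
    [[0,0,0],0,255],
    [[0,0,0],0,255],
    [[0,0,0],0,255]
  ]
}}

```text
clock: 24.15
tcp_pos: [0.614, 0.0, 0.0532]
orientation: [-0.003, 0.01, 1.0, 0.006]
wrist_force: [-5.2, -1.8, 3.1]
finger_gap: 0.0139
```

{"method": "step_arm", "body": {
  "series": [
    [[0,0,0],0,255],
    [[0,0,0],0,255],
    [[0,0,0],0,255],
    [[0,0,0],0,255],
    [[0,0,0],0,255]
  ]
}}

```text
clock: 24.78
tcp_pos: [0.6141, -0.0, 0.0532]
orientation: [-0.003, 0.01, 1.0, 0.006]
wrist_force: [-3.6, -2.2, 3.5]
finger_gap: 0.0137
```

{"method": "step_arm", "body": {
  "series": [
    [[0,0,0],0,255],
    [[0,0,0],0,255],
    [[0,0,0],0,255],
    [[0,0,0],0,255],
    [[0,0,0],0,255]
  ]
}}

```text
clock: 25.4
tcp_pos: [0.614, -0.0, 0.0532]
orientation: [-0.003, 0.01, 1.0, 0.006]
wrist_force: [-3.9, -1.1, 3.4]
finger_gap: 0.0138
```

{"method": "step_arm", "body": {
  "series": [
    [[0,0,0],0,255],
    [[0,0,0],0,255],
    [[0,0,0],0,255],
    [[0,0,0],0,255],
    [[0,0,0],0,255]
  ]
}}

```text
clock: 26.02
tcp_pos: [0.6141, -0.0, 0.0532]
orientation: [-0.003, 0.01, 1.0, 0.006]
wrist_force: [-3.8, -0.9, 2.6]
finger_gap: 0.014
```

The hood covers the plate and it is against its stop. To be safe I'll also let go and leave it over two seconds untouched.

{"method": "step_arm", "body": {
  "series": [
    [[0,0,0],0,90],
    [[0,0,0],0,90],
    [[0,0,0],0,90],
    [[0,0,0],0,90],
    [[0,0,0],0,90]
  ]
}}

```text
clock: 26.65
tcp_pos: [0.6141, 0.0001, 0.0532]
orientation: [-0.003, 0.01, 1.0, 0.006]
wrist_force: [0.3, -0.0, -0.0]
finger_gap: 0.0553
```

{"method": "step_arm", "body": {
  "series": [
    [[0,0,0],0,90],
    [[0,0,0],0,90],
    [[0,0,0],0,90],
    [[0,0,0],0,90],
    [[0,0,0],0,90]
  ]
}}

```text
clock: 27.28
tcp_pos: [0.6141, 0.0001, 0.0532]
orientation: [-0.003, 0.01, 1.0, 0.006]
wrist_force: [-0.7, -0.4, -0.7]
finger_gap: 0.0551
```

{"method": "step_arm", "body": {
  "series": [
    [[0,0,0],0,90],
    [[0,0,0],0,90],
    [[0,0,0],0,90],
    [[0,0,0],0,90],
    [[0,0,0],0,90]
  ]
}}

```text
clock: 27.9
tcp_pos: [0.6141, 0.0001, 0.0531]
orientation: [-0.003, 0.01, 1.0, 0.006]
wrist_force: [0.8, -0.2, -0.8]
finger_gap: 0.055
```

{"method": "step_arm", "body": {
  "series": [
    [[0,0,0],0,90],
    [[0,0,0],0,90],
    [[0,0,0],0,90],
    [[0,0,0],0,90],
    [[0,0,0],0,90]
  ]
}}

```text
clock: 28.52
tcp_pos: [0.6141, 0.0001, 0.0531]
orientation: [-0.003, 0.01, 1.0, 0.006]
wrist_force: [0.1, -0.5, -0.3]
finger_gap: 0.0553
```

{"method": "step_arm", "body": {
  "series": [
    [[0,0,0],0,160],
    [[0,0,0],0,255],
    [[0,0,0],0,255],
    [[0,0,0],0,255],
    [[0,0,0],0,255]
  ]
}}

```text
clock: 29.15
tcp_pos: [0.6141, -0.0001, 0.0533]
orientation: [-0.003, 0.01, 1.0, 0.005]
wrist_force: [-1.0, 0.1, 0.3]
finger_gap: 0.0134
```

Pull out 17 cm, gently.

{"method": "step_arm", "body": {
  "series": [
    [[-0.7,0,0],0,255],
    [[-1.8,0.04,0],0,255],
    [[-3,0.07,0],0,255],
    [[-4.2,0.1,0],0,255],
    [[-5.4,0.12,0],0,255]
  ]
}}

```text
clock: 29.78
tcp_pos: [0.5591, 0.0012, 0.0532]
orientation: [-0.003, 0.01, 1.0, 0.005]
wrist_force: [3.4, 2.0, -2.4]
finger_gap: 0.0136
```

{"method": "step_arm", "body": {
  "series": [
    [[-1.2,0.03,0],0,255],
    [[-2.4,0.06,0],0,255],
    [[-3.6,0.09,0],0,255],
    [[-4.8,0.12,0],0,255],
    [[-6,0.14,0],0,255]
  ]
}}

```text
clock: 30.4
tcp_pos: [0.4983, 0.0026, 0.0532]
orientation: [-0.003, 0.01, 1.0, 0.005]
wrist_force: [3.5, 1.0, -4.1]
finger_gap: 0.0136
```

{"method": "step_arm", "body": {
  "series": [
    [[-1.2,0.03,0],0,255],
    [[-2.4,0.06,0],0,255],
    [[-3.5,0.09,0],0,255],
    [[-4.2,0.1,0],0,255],
    [[-4.8,0.11,0],0,255]
  ]
}}

```text
clock: 31.02
tcp_pos: [0.4499, 0.0037, 0.0532]
orientation: [-0.003, 0.01, 1.0, 0.005]
wrist_force: [3.2, 0.6, -4.7]
finger_gap: 0.0139
```

{"method": "step_arm", "body": {
  "series": [
    [[-0.4,0.01,0],0,255],
    [[-0.8,0.01,0],0,255],
    [[-1.0,0.01,0],0,255],
    [[-1.0,0.01,0],0,255]
  ]
}}

```text
clock: 31.52
tcp_pos: [0.444, 0.0038, 0.0533]
orientation: [0.001, 0.01, 1.0, 0.006]
wrist_force: [14.7, 2.7, -16.6]
finger_gap: 0.0133
```

{"method": "step_arm", "body": {
  "series": [
    [[0,0,0],0,90],
    [[0,0,0],0,60],
    [[0,0,4],0,60],
    [[0,0,9],0,60],
    [[-0.5,3,13],0,60]
  ]
}}

```text
clock: 32.15
tcp_pos: [0.4391, 0.0332, 0.1853]
orientation: [0.002, 0.012, 1.0, 0.006]
wrist_force: [0.7, 0.1, 0.0]
finger_gap: 0.0655
```

{"method": "step_arm", "body": {
  "series": [
    [[1,6,3],0,60],
    [[2,12,4],0,60],
    [[3,18,4],0,60],
    [[4,24,4],0,60],
    [[5,29,4],0,60]
  ]
}}

```text
clock: 32.78
tcp_pos: [0.4883, 0.3254, 0.2254]
orientation: [0.001, 0.011, 1.0, 0.006]
wrist_force: [0.8, -0.3, -0.3]
finger_gap: 0.065
```

Run:
```python
from bl import *
st()
c,f=cam("top");save(c,"top13.png");topface(c,f,(255,165,350,215),.061)
V=c["frame"].max(2)[145:240,250:362]
for a,ce,b in blobs(V<75,(250,145),15): print(a,ce.round(2),b,ray(c,f,*ce,.033).round(4))
hsv=cv2.cvtColor(c["frame"],cv2.COLOR_RGB2HSV);S=hsv[...,1].astype(int)
u0,v0=365,225
m=((S[v0:290,u0:440]<60)*255).astype(np.uint8);m=cv2.resize(m,None,fx=4,fy=4,interpolation=cv2.INTER_CUBIC)>127
k=max(cv2.findContours(m.astype(np.uint8),0,1)[0],key=cv2.contourArea);p=(k[:,0,:]+.5)/4-.5+np.array([u0,v0])
T=np.array([ray(c,f,*q,.05)[:2] for q in p])*1000;print("tin top",cv2.minAreaRect(T.astype(np.float32)),T.min(0),T.max(0))
a=cv2.resize(c["frame"][225:285,365:430],None,fx=6,fy=6,interpolation=cv2.INTER_CUBIC);b=cv2.resize(c["frame"][130:180,375:425],None,fx=7,fy=7,interpolation=cv2.INTER_CUBIC)
o=np.zeros((360,750,3),np.uint8);o[:360,:390]=a;o[:350,395:745]=b;cv2.imwrite("pics/z13.png",o[:,:,::-1])
d,g=cam("scene");save(d,"s13.png")
a=cv2.resize(d["frame"][205:250,125:180],None,fx=6,fy=6,interpolation=cv2.INTER_CUBIC);b=cv2.resize(d["frame"][295:340,140:190],None,fx=7,fy=7,interpolation=cv2.INTER_CUBIC)
o=np.zeros((320,690,3),np.uint8);o[:270,:330]=a;o[:315,335:685]=b;cv2.imwrite("pics/zs13.png",o[:,:,::-1])
```

```text
t 32.77 tcp [0.4883 0.3254 0.2254] yaw 3.1190 gap 0.0650 F [ 0.8 -0.3 -0.3] j [0.45 0.34 0.02 1.25 0.01 0.47]
 px [330.5 189.5] bbox mid [ 0.5429 -0.0882] rect 542.8 -88.4 40.2 90.9 89.7
 px [278.7 184.9] bbox mid [0.5497 0.09  ] rect 549.6 90.0 94.2 33.5 0.7
17 [278. 149.] [270 149  17   1] [0.6901 0.0934 0.033 ]
23 [306. 150.] [295 150  23   1] [ 0.6876 -0.0057  0.033 ]
24 [330.5 151. ] [319 151  24   1] [ 0.6849 -0.0924  0.033 ]
29 [279.   171.86] [274 171  11   3] [0.6068 0.0889 0.033 ]
23 [305.22 172.57] [300 172  11   3] [ 0.6053 -0.0031  0.033 ]
25 [330.68 173.64] [325 173  12   3] [ 0.6025 -0.0925  0.033 ]
25 [267.4  187.48] [266 181   3  14] [0.5502 0.1288 0.033 ]
32 [291.38 189.78] [290 182   3  15] [0.5429 0.045  0.033 ]
28 [317.5 189.5] [317 183   2  14] [ 0.545  -0.0461  0.033 ]
28 [341.5 190.5] [341 184   2  14] [ 0.5424 -0.1298  0.033 ]
73 [278.48 195.64] [273 192  11  10] [0.5215 0.0897 0.033 ]
22 [330.5  200.91] [325 199  12   4] [ 0.5049 -0.0912  0.033 ]
37 [277.46 204.95] [272 203  12   4] [0.4885 0.0929 0.033 ]
36 [303.47 205.75] [298 204  12   4] [0.4867 0.0026 0.033 ]
22 [330.  206.5] [325 206  11   2] [ 0.4852 -0.0893  0.033 ]
62 [303.65 217.71] [301 212   6  12] [0.4447 0.0019 0.033 ]
tin top ((320.2066650390625, -307.6297302246094), (102.1071548461914, 77.19108581542969), 86.283447265625) [ 280.0028862  -358.77653532] [ 359.77939975 -256.56106758]
```

View pics/top13.png

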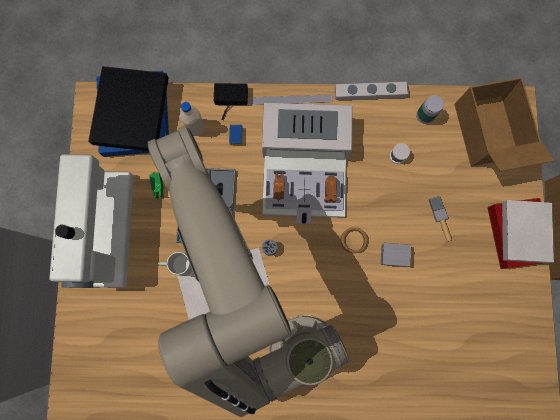

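View pics/z13.png

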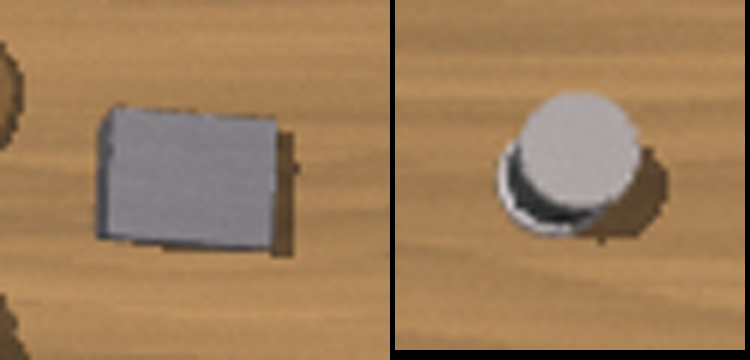

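View pics/zs13.png

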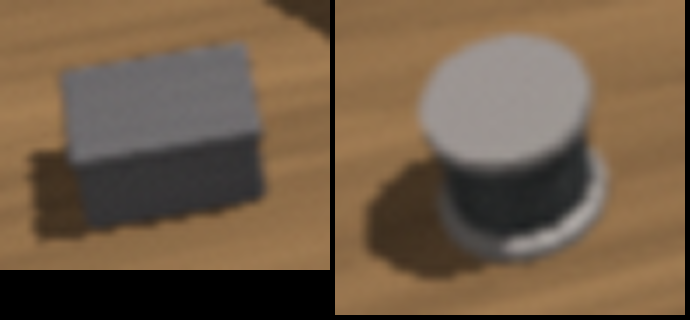

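Run:
```python
from h import *
c,f=cam("top");d,g=cam("scene")
tc=[(115,109),(277,120),(273,248),(107,238)]
P=np.array([ray(c,f,x/6-.417+365,y/6-.417+225,.05)[:2] for x,y in tc]);print("tin top-cam",P.round(4).tolist(),P.mean(0))
sc=[(62,74),(247,45),(260,133),(75,162)]
Q=np.array([ray(d,g,x/6-.417+125,y/6-.417+205,.05)[:2] for x,y in sc]);print("tin scene",Q.round(4).tolist(),Q.mean(0))
def disc(c,f,box,th):
    u0,v0,u1,v1=box;fr=c["frame"][v0:v1,u0:u1];h=cv2.cvtColor(fr,cv2.COLOR_RGB2HSV)
    m=((h[...,1]<45)&(h[...,2]>th)).astype(np.uint8)*255;m=cv2.resize(m,None,fx=4,fy=4,interpolation=cv2.INTER_CUBIC)>127
    m=cv2.morphologyEx(m.astype(np.uint8),cv2.MORPH_OPEN,np.ones((17,17)))
    k=max(cv2.findContours(m,0,1)[0],key=cv2.contourArea);p=(k[:,0,:]+.5)/4-.5+np.array([u0,v0])
    W=np.array([ray(c,f,*q,.055)[:2] for q in p]).astype(np.float32)*1000
    print("spool",cv2.minEnclosingCircle(W),W.min(0),W.max(0),(W.min(0)+W.max(0))/2)
disc(c,f,(380,135,420,175),120);disc(d,g,(140,295,190,340),110)
# tape
fr=c["frame"][220:260,330:380]
for n,cc,ff,px in (("top",c,f,(353,240)),):print(ray(cc,ff,*px,.02))
```

```text
tin top-cam [[0.3591, -0.2688], [0.3539, -0.3601], [0.2818, -0.3554], [0.2863, -0.2626]] [ 0.32027498 -0.3117248 ]
tin scene [[0.2869, -0.3563], [0.2936, -0.2639], [0.365, -0.2701], [0.3576, -0.3594]] [ 0.32578901 -0.31243527]
spool ((680.2838134765625, -335.0597229003906), 30.796504974365234) [ 653.28796 -362.5963 ] [ 707.78235 -306.30795] [ 680.53516 -334.45215]
spool ((682.4725952148438, -335.63983154296875), 31.223373413085938) [ 652.97723 -365.832  ] [ 712.37115 -307.7702 ] [ 682.6742 -336.8011]
[ 0.37079793 -0.16943947  0.02      ]
```

Tin's top face is centred near (0.322,−0.312) and the spool at (0.681,−0.335), 360 mm apart with the line at −0.065 rad. Both cameras agree within a few mm. Targets: whale (0.450,−0.320), rabbit (0.562,−0.328). Both blocks are still in their bays.

{"method": "step_arm", "body": {
  "series": [
    [[1,-6,-1],0,60],
    [[2,-12,-2],0,60],
    [[3,-18,-3],0,60],
    [[4,-24,-4],0,60],
    [[5,-30,-5],0,60]
  ]
}}

```text
clock: 33.6
tcp_pos: [0.5368, 0.0205, 0.1748]
orientation: [0.0, 0.012, 1.0, 0.005]
wrist_force: [0.1, -0.4, -0.9]
finger_gap: 0.0653
```

{"method": "step_arm", "body": {
  "series": [
    [[0,-6,-2],0,60],
    [[0,-11.3,-5],0,60],
    [[0,-11.3,-7],0,60],
    [[0,-11.3,-7],0,60],
    [[0,-11.3,-7],0,60]
  ]
}}

```text
clock: 34.22
tcp_pos: [0.5365, -0.0927, 0.1058]
orientation: [0.001, 0.012, 1.0, 0.005]
wrist_force: [-0.4, -0.6, 0.6]
finger_gap: 0.0655
```

Run:
```python
from h import *
st()
```

```text
t 34.23 tcp [ 0.5365 -0.0927  0.1058] yaw 3.1174 gap 0.0655 F [-0.4 -0.6  0.6] j [-0.32  0.34 -0.28  0.95  0.01 -0.3 ]
```

{"method": "step_arm", "body": {
  "series": [
    [[0.15,0.45,-1],0,60],
    [[0.15,0.45,-3],0,60],
    [[0.15,0.45,-4.5],0,60],
    [[0.15,0.45,-4.5],0,60],
    [[0.15,0.45,-4.5],0,60]
  ]
}}

```text
clock: 34.85
tcp_pos: [0.5383, -0.088, 0.0611]
orientation: [0.001, 0.012, 1.0, 0.005]
wrist_force: [-0.4, -0.1, -0.1]
finger_gap: 0.0654
```

{"method": "step_arm", "body": {
  "series": [
    [[0,0,0],0,140],
    [[0,0,0],0,200],
    [[0,0,0],0,200],
    [[0,0,0],0,200],
    [[0,0,0],0,200]
  ],
  "newtons": 50
}}

```text
clock: 35.48
tcp_pos: [0.5391, -0.0882, 0.0621]
orientation: [0.002, 0.012, 1.0, 0.005]
wrist_force: [0.4, 0.1, 5.1]
finger_gap: 0.0353
```

Run:
```python
from h import *
st()
d,g=cam("scene")
cv2.imwrite("pics/s14.png",cv2.resize(d["frame"][170:290,190:350],None,fx=4,fy=4,interpolation=cv2.INTER_CUBIC)[:,:,::-1])
```

```text
t 35.48 tcp [ 0.5391 -0.0882  0.0621] yaw 3.1179 gap 0.0353 F [0.4 0.1 5.1] j [-0.31  0.39 -0.34  0.85  0.01 -0.29]
```

View pics/s14.png

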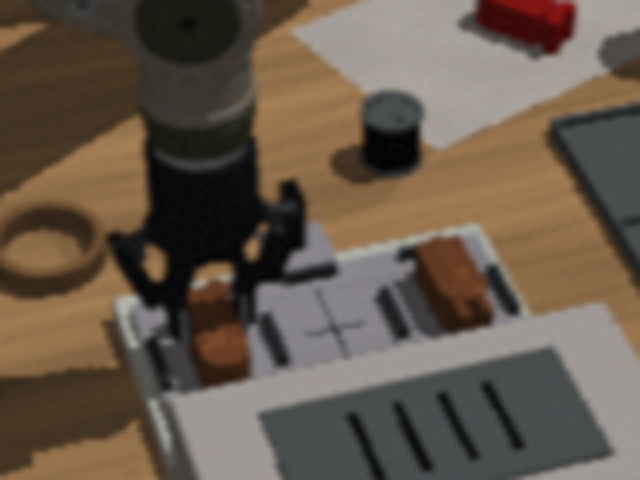

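{"method": "step_arm", "body": {
  "series": [
    [[0,0,3],0,200],
    [[0,0,7],0,200],
    [[0,-3,10],-0.15,200],
    [[-2,-6,11],-0.32,200],
    [[-4,-10,11],-0.48,200]
  ]
}}

```text
clock: 36.15
tcp_pos: [0.4991, -0.1889, 0.1731]
orientation: [0.004, 0.251, 0.968, 0.004]
wrist_force: [-0.4, -0.9, -1.0]
finger_gap: 0.0348
```

{"method": "step_arm", "body": {
  "series": [
    [[-1,-3,0],-0.18,200],
    [[-2,-6,0],-0.36,200],
    [[-3,-9,0],-0.54,200],
    [[-4,-12,0],-0.72,200],
    [[-4.9,-12.8,0],-0.9,200]
  ]
}}

```text
clock: 36.78
tcp_pos: [0.4494, -0.3186, 0.1726]
orientation: [0.005, 0.65, 0.76, 0.002]
wrist_force: [0.6, 0.3, -0.8]
finger_gap: 0.035
```

{"method": "step_arm", "body": {
  "series": [
    [[0,0,-2],-0.12,200],
    [[0,0,-4],-0.24,200],
    [[0,0,-6],-0.24,200],
    [[0,0,-6],-0.24,200]
  ]
}}

```text
clock: 37.28
tcp_pos: [0.448, -0.3175, 0.1107]
orientation: [0.003, 0.736, 0.676, 0.001]
wrist_force: [-1.0, -0.9, -1.0]
finger_gap: 0.0352
```

Run:
```python
from h import *
st()
d,g=cam("scene");save(d,"s15.png")
```

```text
t 37.27 tcp [ 0.448  -0.3175  0.1107] yaw 1.4859 gap 0.0352 F [-1.  -0.9 -1. ] j [-0.76  0.34 -0.27  0.95  0.    0.89]
```

View pics/s15.png

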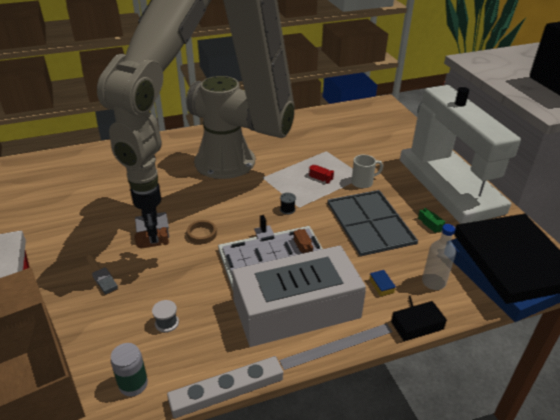

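{"method": "step_arm", "body": {
  "series": [
    [[0.2,0.15,-2],0.019,200],
    [[0.2,0.15,-4],0.019,200],
    [[0.2,0.15,-6],0.019,200],
    [[0.2,0.15,-6.8],0.019,200],
    [[0.2,0.15,-6.8],0.019,200]
  ]
}}

```text
clock: 37.95
tcp_pos: [0.4508, -0.3166, 0.0442]
orientation: [0.004, 0.73, 0.683, 0.001]
wrist_force: [-0.7, 0.8, -0.6]
finger_gap: 0.0347
```

{"method": "step_arm", "body": {
  "series": [
    [[0,0,-0.3],0,200],
    [[0,0,-0.6],0,200],
    [[0,0,-0.6],0,200]
  ]
}}

```text
clock: 38.33
tcp_pos: [0.4508, -0.3167, 0.0382]
orientation: [0.004, 0.73, 0.683, 0.001]
wrist_force: [-0.0, 0.4, 0.1]
finger_gap: 0.0349
```

Run:
```python
from h import *
st()
```

```text
t 38.33 tcp [ 0.4508 -0.3167  0.0382] yaw 1.5050 gap 0.0349 F [-0.   0.4  0.1] j [-0.76  0.42 -0.36  0.79  0.    0.88]
```

{"method": "step_arm", "body": {
  "series": [
    [[0,0,-0.2],0,200],
    [[0,0,-0.3],0,200],
    [[0,0,-0.3],0,200]
  ]
}}

```text
clock: 38.7
tcp_pos: [0.4508, -0.3166, 0.0352]
orientation: [0.004, 0.73, 0.683, 0.001]
wrist_force: [-0.3, -0.3, -0.6]
finger_gap: 0.0351
```

{"method": "step_arm", "body": {
  "series": [
    [[0,0,-0.15],0,200],
    [[0,0,-0.2],0,200],
    [[0,0,-0.2],0,200]
  ]
}}

```text
clock: 39.08
tcp_pos: [0.4508, -0.3167, 0.0351]
orientation: [0.005, 0.73, 0.683, 0.001]
wrist_force: [-3.7, 2.2, 14.4]
finger_gap: 0.0346
```

Set down. Release, lift, and go toward the rabbit with the tool turned back.

{"method": "step_arm", "body": {
  "series": [
    [[0,0,0],0,140],
    [[0,0,0],0,100],
    [[0,0,0],0,90],
    [[0,0,4],0,80],
    [[0,0,9],0,70]
  ]
}}

```text
clock: 39.7
tcp_pos: [0.4499, -0.3158, 0.1245]
orientation: [0.003, 0.73, 0.683, 0.001]
wrist_force: [0.2, -0.7, 0.4]
finger_gap: 0.0621
```

{"method": "step_arm", "body": {
  "series": [
    [[1.5,5,3],0.18,60],
    [[3,10,5],0.36,60],
    [[4.5,15,6],0.54,60],
    [[6,20,6],0.72,60],
    [[7.5,25,6],0.9,60]
  ]
}}

```text
clock: 40.33
tcp_pos: [0.5253, -0.0643, 0.1846]
orientation: [0.002, 0.357, 0.934, 0.002]
wrist_force: [-0.1, -0.4, 0.1]
finger_gap: 0.0651
```

Run:
```python
from bl import *
st()
c,f=cam("top");save(c,"top16.png");topface(c,f,(365,185,420,250),.034,"whale");topface(c,f,(260,165,295,210),.061,"rabbit")
d,g=cam("scene");topface(d,g,(140,215,220,300),.034,"whale scene")
cv2.imwrite("pics/s16.png",cv2.resize(d["frame"][195:335,120:330],None,fx=3.5,fy=3.5,interpolation=cv2.INTER_CUBIC)[:,:,::-1])
```

```text
t 40.33 tcp [ 0.5253 -0.0643  0.1846] yaw 2.4107 gap 0.0651 F [-0.1 -0.4  0.1] j [-0.28  0.25 -0.2   1.11  0.    0.46]
whale px [396.2 217.6] bbox mid [ 0.449  -0.3201] rect 448.8 -320.1 92.5 45.5 87.3
rabbit px [278.7 185. ] bbox mid [0.5497 0.09  ] rect 549.6 90.0 94.2 33.5 0.7
whale scene px [156.  258.1] bbox mid [ 0.471  -0.3264] rect 469.7 -326.9 86.6 72.2 85.9
```

View pics/top16.png

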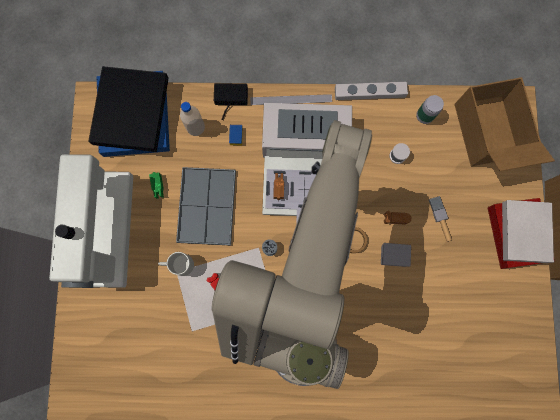

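View pics/s16.png

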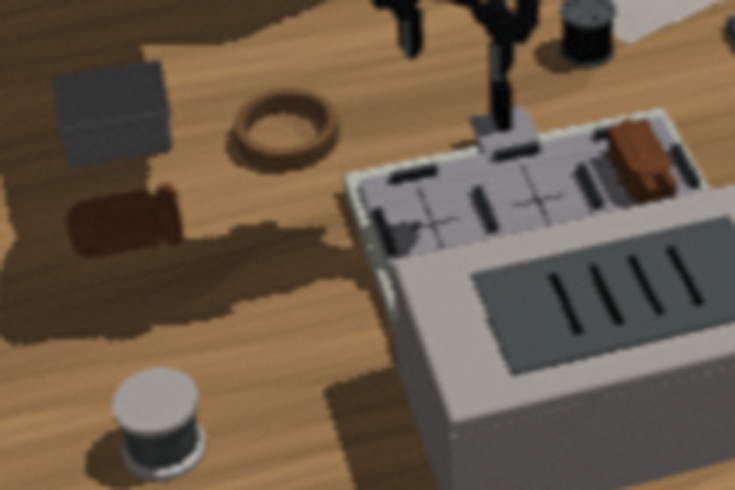

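Whale lies at (0.449,−0.320), on target and across the line. Rabbit next.

{"method": "step_arm", "body": {
  "series": [
    [[0.5,4,0],0.18,60],
    [[1,8,-1],0.36,60],
    [[1.5,12,-3],0.54,60],
    [[2,15.5,-5],0.705,60],
    [[2,15.5,-8],0.705,60]
  ]
}}

```text
clock: 41.05
tcp_pos: [0.5464, 0.0951, 0.104]
orientation: [0.001, 0.01, 1.0, 0.003]
wrist_force: [0.1, -0.1, 0.4]
finger_gap: 0.0655
```

{"method": "step_arm", "body": {
  "series": [
    [[0,0,0],0,60],
    [[0,0,0],0,60]
  ]
}}

```text
clock: 41.3
tcp_pos: [0.5468, 0.0946, 0.1045]
orientation: [0.002, 0.01, 1.0, 0.003]
wrist_force: [0.4, 0.3, 0.2]
finger_gap: 0.0655
```

Run:
```python
from h import *
st()
```

```text
t 41.30 tcp [0.5468 0.0946 0.1045] yaw 3.1206 gap 0.0655 F [0.4 0.3 0.2] j [ 0.02  0.36 -0.26  0.95  0.01  0.04]
```

{"method": "step_arm", "body": {
  "series": [
    [[-0.15,-0.4,-1],0,60],
    [[-0.15,-0.4,-3],0,60],
    [[-0.15,-0.4,-4.3],0,60],
    [[-0.15,-0.4,-4.3],0,60],
    [[-0.15,-0.4,-4.3],0,60]
  ]
}}

```text
clock: 41.92
tcp_pos: [0.5457, 0.0904, 0.0621]
orientation: [0.002, 0.011, 1.0, 0.003]
wrist_force: [0.3, 0.4, 0.1]
finger_gap: 0.0654
```

{"method": "step_arm", "body": {
  "series": [
    [[0,0,0],0,140],
    [[0,0,0],0,200],
    [[0,0,0],0,200],
    [[0,0,0],0,200],
    [[0,0,0],0,200]
  ]
}}

```text
clock: 42.55
tcp_pos: [0.5466, 0.0905, 0.0631]
orientation: [0.003, 0.011, 1.0, 0.003]
wrist_force: [-0.0, -0.5, 6.2]
finger_gap: 0.0348
```

Run:
```python
from h import *
st()
d,g=cam("scene")
cv2.imwrite("pics/s17.png",cv2.resize(d["frame"][170:290,190:350],None,fx=4,fy=4,interpolation=cv2.INTER_CUBIC)[:,:,::-1])
```

```text
t 42.55 tcp [0.5466 0.0905 0.0631] yaw 3.1205 gap 0.0348 F [-0.  -0.5  6.2] j [ 0.02  0.4  -0.32  0.85  0.01  0.04]
```

View pics/s17.png

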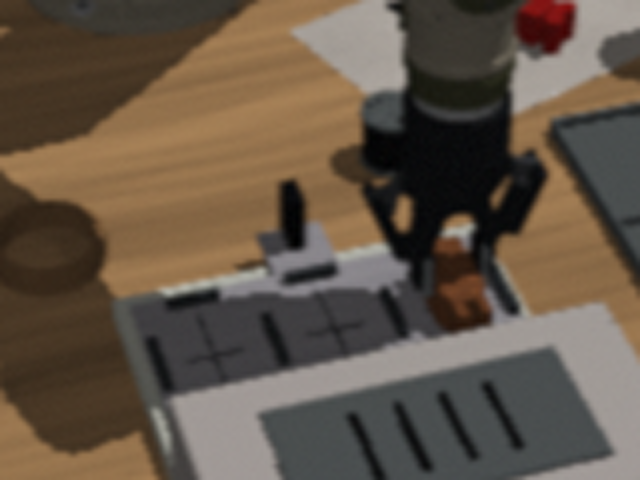

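{"method": "step_arm", "body": {
  "series": [
    [[0,0,3],0,200],
    [[0,0,7],0,200],
    [[0,-3,10],-0.1,200],
    [[0,-8,11],-0.28,200],
    [[0,-13,11],-0.46,200]
  ]
}}

```text
clock: 43.22
tcp_pos: [0.5471, -0.0405, 0.1742]
orientation: [0.005, 0.24, 0.971, 0.003]
wrist_force: [0.7, 0.1, -1.5]
finger_gap: 0.0348
```

{"method": "step_arm", "body": {
  "series": [
    [[0.2,-5,0],-0.18,200],
    [[0.4,-10,0],-0.36,200],
    [[0.6,-16,0],-0.54,200],
    [[0.8,-22,0],-0.72,200],
    [[1,-28,0],-0.9,200]
  ]
}}

```text
clock: 43.85
tcp_pos: [0.5567, -0.3222, 0.1738]
orientation: [0.005, 0.641, 0.768, 0.0]
wrist_force: [0.5, 0.5, -1.1]
finger_gap: 0.0346
```

Run:
```python
from h import *
st()
```

```text
t 43.85 tcp [ 0.5567 -0.3222  0.1738] yaw 1.7500 gap 0.0346 F [ 0.5  0.5 -1.1] j [-0.65  0.47  0.09  1.18  0.    0.74]
```

{"method": "step_arm", "body": {
  "series": [
    [[0.5,-0.2,-1],-0.12,200],
    [[0.5,-0.2,-4],-0.245,200],
    [[0.5,-0.2,-8],-0.245,200],
    [[0.5,-0.2,-9],-0.245,200],
    [[0.5,-0.2,-9],-0.245,200]
  ]
}}

```text
clock: 44.48
tcp_pos: [0.5613, -0.3238, 0.0833]
orientation: [0.004, 0.73, 0.684, -0.0]
wrist_force: [0.5, -1.1, -0.3]
finger_gap: 0.035
```

Run:
```python
from h import *
st()
d,g=cam("scene")
cv2.imwrite("pics/s18.png",cv2.resize(d["frame"][195:335,100:310],None,fx=3.5,fy=3.5,interpolation=cv2.INTER_CUBIC)[:,:,::-1])
```

```text
t 44.48 tcp [ 0.5613 -0.3238  0.0833] yaw 1.5053 gap 0.0350 F [ 0.5 -1.1 -0.3] j [-0.65  0.54 -0.03  0.99 -0.    0.99]
```

View pics/s18.png

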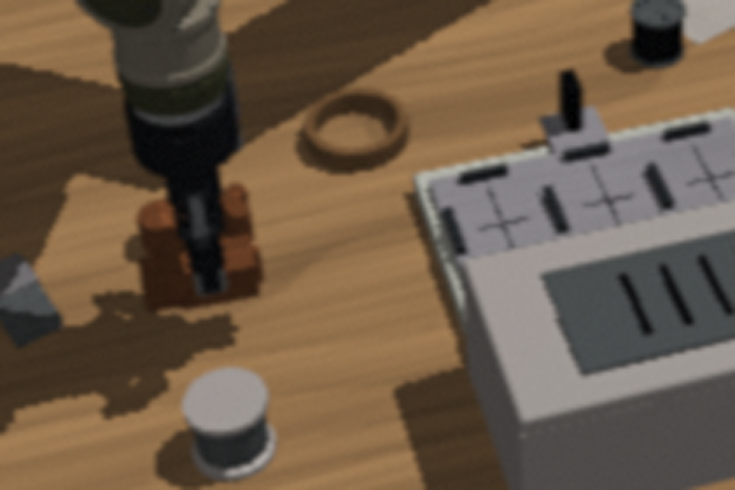

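{"method": "step_arm", "body": {
  "series": [
    [[0,-0.05,-1.5],0,200],
    [[0,-0.05,-3],0,200],
    [[0,-0.05,-4.5],0,200],
    [[0,-0.05,-4.5],0,200],
    [[0,-0.05,-4.5],0,200]
  ]
}}

```text
clock: 45.15
tcp_pos: [0.5621, -0.3248, 0.0395]
orientation: [0.005, 0.73, 0.684, -0.0]
wrist_force: [-0.4, -0.4, -0.5]
finger_gap: 0.0348
```

{"method": "step_arm", "body": {
  "series": [
    [[0,0,-0.15],0,200],
    [[0,0,-0.25],0,200],
    [[0,0,-0.25],0,200]
  ]
}}

```text
clock: 45.52
tcp_pos: [0.5622, -0.3249, 0.0372]
orientation: [0.005, 0.73, 0.684, -0.0]
wrist_force: [0.0, -0.5, -1.1]
finger_gap: 0.035
```

{"method": "step_arm", "body": {
  "series": [
    [[0,0,-0.1],0,200],
    [[0,0,-0.25],0,200],
    [[0,0,-0.25],0,200]
  ]
}}

```text
clock: 45.9
tcp_pos: [0.5623, -0.325, 0.0361]
orientation: [0.006, 0.73, 0.684, -0.0]
wrist_force: [-2.3, 1.6, 6.5]
finger_gap: 0.0349
```

Down. Release, lift, and return to the fin.

{"method": "step_arm", "body": {
  "series": [
    [[0,0,0],0,140],
    [[0,0,0],0,100],
    [[0,0,0],0,90],
    [[0,0,4],0,80],
    [[0,0,9],0,70]
  ]
}}

```text
clock: 46.52
tcp_pos: [0.5613, -0.3243, 0.1252]
orientation: [0.004, 0.73, 0.684, -0.001]
wrist_force: [0.3, -1.6, 0.1]
finger_gap: 0.0621
```

{"method": "step_arm", "body": {
  "series": [
    [[-1,5,3],0.18,60],
    [[-3,10,4],0.36,60],
    [[-5,15,4],0.54,60],
    [[-7,21,4],0.72,60],
    [[-9,27,4],0.9,60]
  ]
}}

```text
clock: 47.15
tcp_pos: [0.471, -0.0542, 0.1652]
orientation: [0.004, 0.357, 0.934, 0.001]
wrist_force: [0.8, 0.6, -0.4]
finger_gap: 0.0654
```

{"method": "step_arm", "body": {
  "series": [
    [[-1,2,0],0.18,60],
    [[-2,4,0],0.36,60],
    [[-2.8,6,0],0.54,60],
    [[-2.8,6,-1],0.71,60],
    [[-2.8,6,-2],0.71,60]
  ]
}}

```text
clock: 47.78
tcp_pos: [0.443, 0.006, 0.145]
orientation: [0.004, 0.011, 1.0, 0.003]
wrist_force: [0.4, -0.0, 0.3]
finger_gap: 0.0653
```

Run:
```python
from bl import *
st()
c,f=cam("top");save(c,"top19.png");topface(c,f,(365,165,420,250),.034,"row")
a=cv2.resize(c["frame"][130:290,350:450],None,fx=3.7,fy=3.7,interpolation=cv2.INTER_CUBIC)
d,g=cam("scene");b=cv2.resize(d["frame"][195:345,100:210],None,fx=3.7,fy=3.7,interpolation=cv2.INTER_CUBIC)
o=np.zeros((600,790,3),np.uint8);o[:a.shape[0],:370]=a[:600];o[:b.shape[0],375:375+b.shape[1]]=b;cv2.imwrite("pics/z19.png",o[:,:,::-1])
```

```text
t 47.77 tcp [0.443 0.006 0.145] yaw 3.1192 gap 0.0653 F [ 0.4 -0.   0.3] j [-0.17  0.12 -0.47  0.98  0.01 -0.15]
row px [396.4 217.6] bbox mid [ 0.4504 -0.3218] rect 450.9 -321.7 44.6 96.4 0.7
row px [399.3 186.6] bbox mid [ 0.5602 -0.3288] rect 558.3 -328.5 96.2 45.4 86.5
```

View pics/z19.png

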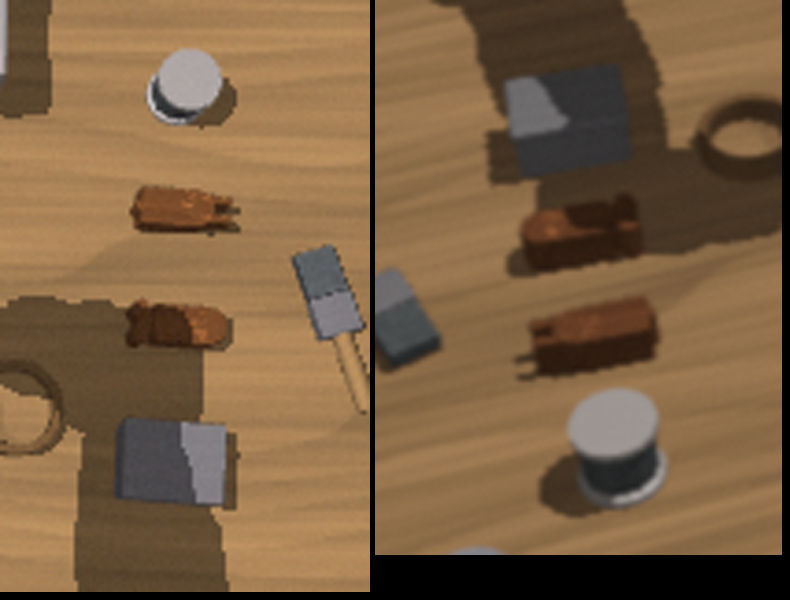

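The row looks right: whale (0.450,−0.321), rabbit (0.560,−0.329), square across the line. Now the empty plate goes home.

{"method": "step_arm", "body": {
  "series": [
    [[0,-0.2,-3],0,60],
    [[0,-0.2,-6],0,60],
    [[0,-0.2,-9.2],0,60],
    [[0,-0.2,-9.2],0,60],
    [[0,-0.2,-9.2],0,120]
  ],
  "newtons": 30
}}

```text
clock: 48.5
tcp_pos: [0.4428, 0.0036, 0.0529]
orientation: [0.003, 0.013, 1.0, 0.003]
wrist_force: [0.9, -0.8, 1.4]
finger_gap: 0.0484
```

{"method": "step_arm", "body": {
  "series": [
    [[0,0,0],0,255],
    [[0,0,0],0,255],
    [[0,0,0],0,255],
    [[0,0,0],0,255]
  ]
}}

```text
clock: 49.0
tcp_pos: [0.444, 0.0037, 0.0542]
orientation: [0.004, 0.013, 1.0, 0.003]
wrist_force: [-0.6, 3.2, 5.7]
finger_gap: 0.0137
```

{"method": "step_arm", "body": {
  "series": [
    [[0.8,0,0],0,255],
    [[2.2,-0.04,0],0,255],
    [[3.6,-0.08,0],0,255],
    [[5,-0.11,0],0,255],
    [[6.4,-0.14,0],0,255]
  ]
}}

```text
clock: 49.62
tcp_pos: [0.5092, 0.0023, 0.0543]
orientation: [0.004, 0.013, 1.0, 0.003]
wrist_force: [-3.1, 0.2, 3.3]
finger_gap: 0.0137
```

{"method": "step_arm", "body": {
  "series": [
    [[1.4,-0.03,0],0,255],
    [[2.8,-0.06,0],0,255],
    [[4.2,-0.09,0],0,255],
    [[5.5,-0.12,0],0,255],
    [[6.5,-0.14,0],0,255]
  ]
}}

```text
clock: 50.25
tcp_pos: [0.5752, 0.0008, 0.0543]
orientation: [0.004, 0.013, 1.0, 0.003]
wrist_force: [-3.6, -0.2, 4.7]
finger_gap: 0.0139
```

{"method": "step_arm", "body": {
  "series": [
    [[1.2,-0.02,0],0,255],
    [[2.2,-0.05,0],0,255],
    [[3.0,-0.07,0],0,255],
    [[3.5,-0.08,0],0,255],
    [[3.9,-0.08,0],0,255]
  ]
}}

```text
clock: 50.88
tcp_pos: [0.6138, -0.0001, 0.0542]
orientation: [0.004, 0.013, 1.0, 0.003]
wrist_force: [-13.4, -0.4, 14.1]
finger_gap: 0.0136
```

{"method": "step_arm", "body": {
  "series": [
    [[0.3,0,0],0,255],
    [[0.5,0,0],0,255],
    [[0.5,0,0],0,255]
  ]
}}

```text
clock: 51.25
tcp_pos: [0.6139, -0.0, 0.0542]
orientation: [-0.001, 0.013, 1.0, 0.002]
wrist_force: [-16.5, -1.6, 13.5]
finger_gap: 0.0137
```

Home against the stop (0.6139, same as before, 16 N). Release straight up and clear out.

{"method": "step_arm", "body": {
  "series": [
    [[0,0,0],0,100],
    [[0,0,0],0,80],
    [[0,0,4],0,80],
    [[-0.5,0,9],0,60],
    [[-3,4,14],0,60]
  ]
}}

```text
clock: 51.88
tcp_pos: [0.5882, 0.035, 0.1911]
orientation: [0.001, 0.015, 1.0, 0.002]
wrist_force: [1.4, 0.5, 0.0]
finger_gap: 0.0654
```

{"method": "step_arm", "body": {
  "series": [
    [[-2,6,2],0,60],
    [[-4,12,4],0,60],
    [[-6,18,4],0,60],
    [[-7,24,4],0,60],
    [[-7,24,4],0,60]
  ]
}}

```text
clock: 52.5
tcp_pos: [0.5174, 0.2792, 0.2313]
orientation: [0.001, 0.011, 1.0, 0.003]
wrist_force: [-0.4, -1.1, 0.5]
finger_gap: 0.0653
```

Run:
```python
from bl import *
st()
c,f=cam("top");save(c,"top20.png");topface(c,f,(365,165,420,250),.034,"row")
d,g=cam("scene");save(d,"s20.png")
V=c["frame"].max(2)[145:240,250:362]
for a,ce,b in blobs(V<75,(250,145),15): print(a,ce.round(2),b,ray(c,f,*ce,.065).round(4))
hsv=cv2.cvtColor(c["frame"],cv2.COLOR_RGB2HSV)
for a,ce,b in blobs(hsv[225:290,365:440,1]<60,(365,225),50): print("tin",a,ce.round(1),b)
for a,ce,b in blobs(hsv[135:175,380:420,1]<60,(380,135),50): print("spool",a,ce.round(1),b)
```

```text
t 52.50 tcp [0.5174 0.2792 0.2313] yaw 3.1186 gap 0.0653 F [-0.4 -1.1  0.5] j [0.36 0.34 0.04 1.26 0.01 0.38]
row px [396.3 217.6] bbox mid [ 0.4504 -0.3218] rect 450.9 -321.7 44.6 96.4 0.7
row px [398.7 186.5] bbox mid [ 0.5603 -0.3288] rect 558.4 -328.4 96.4 45.2 86.5
27 [278.89 149.74] [269 149  18   6] [0.6775 0.0902 0.065 ]
37 [304.24 150.49] [289 150  29   6] [0.6758 0.0022 0.065 ]
32 [330.84 151.53] [319 151  24   5] [ 0.6731 -0.09    0.065 ]
28 [280.32 157.25] [274 156  12   3] [0.6505 0.0849 0.065 ]
30 [304.6 158.1] [300 157  11   3] [0.6485 0.0009 0.065 ]
34 [330.82 158.97] [325 158  12   3] [ 0.6464 -0.0898  0.065 ]
53 [305.04 169.57] [303 164   5  12] [ 0.6076 -0.0007  0.065 ]
58 [253.28 230.31] [250 219   9  21] [0.3943 0.1734 0.065 ]
28 [343.21 234.82] [341 230   7  10] [ 0.3826 -0.1298  0.065 ]
tin 654 [395.7 254.5] [381 243  30  24]
spool 310 [399.3 153.1] [389 143  21  21]
```

View pics/top20.png

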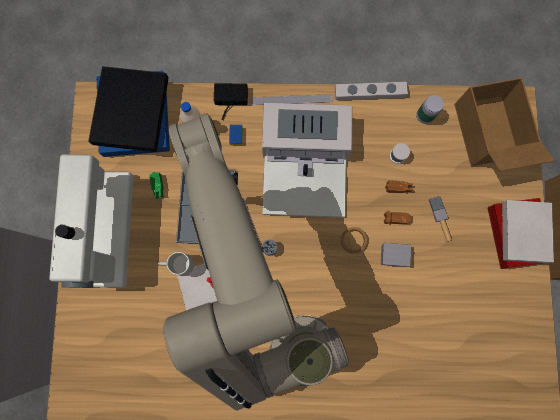

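View pics/s20.png

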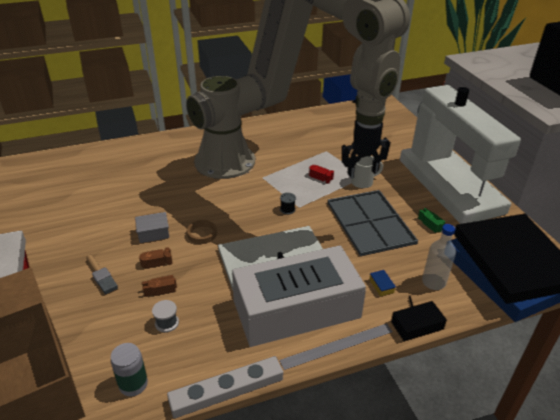

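Everything is in place; I'll check the whale's squareness by fitting its side edges, since the rectangle fit is ambiguous (0.7° vs 86.5°).

Run:
```python
from bl import *
c,f=cam("top")
for T,B,ce in blockfind(c,f,(365,165,420,250),0):
    cy=(T[:,1].min()+T[:,1].max())/2;cx=(T[:,0].min()+T[:,0].max())/2
    sgn=-1 # block +x points to -y
    for s,nm in((1,"far"),(-1,"near")):
        m=(T[:,1]<cy+.019)&(T[:,1]>cy-.012)&((T[:,0]-cx)*s>.01)
        p=np.polyfit(T[m,1],T[m,0],1);print(ce.round(1),nm,"slope dx/dy %.3f at mid x %.4f"%(p[0],np.polyval(p,cy)),m.sum())
a=cv2.resize(c["frame"][165:250,365:420],None,fx=7,fy=7,interpolation=cv2.INTER_CUBIC);cv2.imwrite("pics/z21.png",a[:,:,::-1])
```

```text
[396.2 217.5] far slope dx/dy 0.145 at mid x 0.4678 37
[396.2 217.5] near slope dx/dy 0.083 at mid x 0.4288 37
[398.9 186.4] far slope dx/dy 0.061 at mid x 0.5790 38
[398.9 186.4] near slope dx/dy -0.017 at mid x 0.5383 38
```

View pics/z21.png

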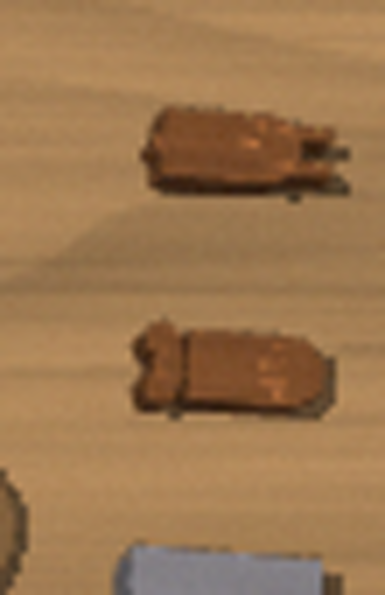

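```bash
python3 -c "
from workcell import env
print(env.hand_in())"
```

```text
the job is handed in; nothing more can be done
None
```

The job is done and handed in, at about 53 s of the 210 s allowed. Only the whale and the rabbit were in the tray.

**Scan:** I slid the plate fully out, set the whale in the right bay and the rabbit in the left bay, and pushed it home to its stop. It stayed there about 6 s, more than 2 s of that with the gripper open. The blocks measured within about 2 mm of their crosses.

**Row:** I slid the plate out, set both blocks down between the tin and the spool, and pushed the empty plate home. It stopped at the same point as before, about 0.614 m, with about 16 N against the stop.

**Last checks:**

| Block | Measured centre (m) | Distance from the line |
|---|---|---|
| Whale | (0.450, −0.322) | about 1.5 mm |
| Rabbit | (0.560, −0.329) | about 1.3 mm |

- **Spacing:** the blocks are about 65 mm apart and clear of both the tin and the spool.
- **Bystanders:** the tin and spool are at the same pixels as before. The ring shows no shift in the pictures, but I did not measure it again.
- **Forces:** the highest reading at the wrist was about 22 N (pulling the plate out against its stop).

**Checks that disagreed:**
- **Squareness of the blocks:** the edge fits were scattered by about 3° either way at this resolution, so they did not confirm it. The gripper put both blocks down at the line's angle within about 0.1°, and they look parallel to the tin's edge.
- **Tin position:** the two cameras differed by about 5 mm along the line, so I used values between the two for the tin and spool.

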